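Clamp the lever casting to torque and centre-punch its blank boss

TASK

Get this casting ready for drilling: pull the torque wrench that is already on the strap clamp's nut clockwise (seen from above) until its knuckle gives, and ease off as soon as it does. Then take the automatic centre punch out of the wooden tool block, hold it upright on the scribed cross of the undrilled boss and push it straight down until its spring nose has gone fully in and clicked, putting no dot elsewhere on the casting. Stand the punch back in a hole of the block, let go of it, and leave the other tools and parts where they are.

Things in the scene. Friction and masses are not known exactly. Their poses are not given: they have to be found in the camera images.
- nut_axis (a point): Centre of the wrench's ring head on the hexagonal clamp nut, 80 mm above the bench; the nut turns about the vertical line through it. A stud end stands up through the nut to 103 mm above the bench. Nut and strap clamp stand on a fixed cast-iron clamping plate (150 x 320 x 25 mm).
- clamp_nut (a joint): Turn of the nut and wrench head, rad, growing clockwise from above. At 0.75 the strap is hard down and the nut stops dead (tight); it starts 0.40 to 0.75 rad short of that. It drags with about 0.6 N m and stays where left.
- wrench_grip (a point): Middle of the wrench's black ribbed grip, a level bar 26 mm in diameter and 84 mm long; axis 80 mm, top 93 mm and underside 67 mm above the bench. The point is 150 mm from the nut axis when the wrench is straight; its own x axis points along the handle to the nut. Nothing lies under or beside the grip but the bench and, nearer the nut, the 25 mm high clamping plate.
- wrench_knuckle (a joint): Break-over knuckle of the wrench, rad, 0 straight: a vertical pin 46 mm from the nut axis and 104 mm from the grip's middle. Sprung straight up to about 1.2 N m at the pin (12 N at the grip's middle); then the handle gives clockwise at a nearly steady 1.2 to 1.55 N m, to a stop at 0.35, and straightens when let go. It has given past 0.10; past 0.32 the nut is overtightened.
- punch: Automatic centre punch, 150 mm long, 145 g: finely knurled steel barrel 18 mm in diameter (32 to 126 mm above its point), tapering below to a thin 6 mm nose; above it a slimmer cap, 15.6 mm. Origin at its point (nose out), z axis up along the barrel. Starts point down in a hole of the tool block, point 10 mm above the bench. It is the tallest tool in the block and the only bright, knurled one with a cap.
- punch_tip (a point): The point of the punch, on the sliding nose.
- punch_nose (a joint): How far the spring nose is pushed into the barrel, m: 0 out, 0.013 fully in against its stop. It starts to move at about 4 N, needs about 9 N at 0.010 and 10.5 N at 0.013; it has clicked once past 0.010. It springs out again when lifted.
- boss_mark (a point): Crossing of the two scribed lines on the bright round top (40 mm in diameter) of the undrilled boss, 55 mm above the bench; this boss is the free end of the casting, 168 mm from the nut axis.
- casting: Dark cast-iron lever under the strap clamp, fixed: two round bosses 122 mm apart with a lower web between; the drilled one is under the strap. Origin on the clamping plate, 25 mm above the bench; the cross lies 100 mm from it along its -y axis and 30 mm up.
- tool_block: Fixed wooden block 60 x 210 x 75 mm, origin under its centre, long side along its y axis. Four holes 22 mm in diameter on its centre line at y = -75, -25, 25 and 75 mm, 65 mm deep (floor 10 mm above the bench), chamfered 2 mm. Punch, drift and chisel stand in the first three in any order; the hole at y = 75 mm is empty. A punch fully down has its point about 10 mm above the bench.
- drift: Bystander in the block: plain smooth steel drift, 18 mm in diameter, 140 mm long, origin at its lower end.
- chisel: Bystander in the block: cold chisel with eight-sided shank 18 mm wide, 135 mm long, origin at its lower end.
- micrometer: Bystander lying on the bench: outside micrometer with a C frame, 150 mm long, 17 mm high.
- square: Bystander lying on the bench: engineer's square, 138 x 90 x 16 mm.
- flange: Bystander on the bench: turned steel flange 90 mm in diameter, 42 mm high.
- hammer: Bystander lying on the bench: hammer 280 mm long.
- file: Bystander lying on the bench: flat file with a wooden handle, 300 mm long.
- oil_can: Bystander standing on the bench: copper oil can 80 mm in diameter with a thin spout, 190 mm high.
- drill_chuck: Bystander standing on the bench: drill chuck 60 mm in diameter, 110 mm high.
Not all that is in view belongs to the job. What is shaped like the punch but blue is not meant.

How it is judged:
By the outcome, as a careful person would: the job done as asked, in the order asked, and still so for the second after the job is handed in, with the robot touching nothing.
It also fails if it takes over 61 s, if anything falls off the work surface, if the arm or the gripper's body presses on something with over 40 N, if the wrist force passes 120 N, or if a joint passes its speed limit or range.

ROBOT

A 6-joint arm with a two-finger parallel gripper is mounted at the origin on the work surface. World frame = base frame: x ahead of the robot, y to its left, z up, the work surface at z = 0. Lengths are in m, angles in rad, forces in N, time in s.
With the tool pointing down it reaches from about 0.375 to 0.975 m from the base axis. Payload 3.8 kg.
Tool frame: the origin (TCP) lies midway between the tips of the shut fingers; the grasp point (between the pads) lies 19 mm behind it; z points along the fingers, y is the direction in which the jaws open and shut (so a half turn about z gives the same grasp; the last joint's range is limited). The gripper opens to 85 mm and grips with 20 to 120 N. Pads are 22 mm wide; open, the fingers measure 114 mm over their backs; the gripper's body (76 mm by 85 mm) begins 54 mm behind the grasp point. The pads swing forward as they close: fully open they stand 13 mm farther back than shut.
Start: joints at [-1.188, 0.264, 1.604, -0, 1.274, -0.037], TCP at [0.275, -0.616, 0.231] pointing down, gripper open.
Joint ranges: [-2.63, 2.63], [-0.94, 2.18], [0.31, 2.57], [-1.31, 4.45], [0, 2.66], [-2.55, 2.55]. Speed limits (rad/s): [2.57, 2.57, 3.14, 3.14, 3.14, 3.14].

INTERFACE

Orientations are given as a rotation vector (axis times angle).
In Python, from workcell import bot gives the robot as it stands.
- The arm moves only by the tool drive_tool, never from a script. Its argument "steps" is a list of rows, each a list of 2 entries, a list of its own where there are three numbers: the shift along the tool's x, y, z in mm, then the turn about the tool's z in degrees. In form: [[[dx, dy, dz], twist], ...]. A call has 1 to 8 rows; each row shifts and turns the commanded pose from where the row before left it, along the tool's axes as they then stand; what a row does not reach is not made up. A row lasts 1/12 s, in which the tool goes at most 41.7 mm and 7.16 degrees, less where a joint would pass 70% of its speed; a pose out of reach is approached as far as the arm can. A call is refused whole if a number of a shift passes 41.7 or a number of a turn 7.16, either way. A call with a gripper value outside its range is refused whole. "jaw" is the opening, from 0 (shut) to 1 (fully open), set as the call begins (left out, the last holds). The fingers move at their own pace and stop on an object; "force" is the grip in N (left out, the last holds). Time passes only in rows, so rows that do not move let the fingers close. It gives the time, the measured TCP pose, the force and the opening at its end, in the units of the state.
- bot.read_state(): the state, without advancing time (a new reading comes with each control period).
- bot.read_camera(name): name is "side" or "top" or "wrist"; returns the picture (480x640x3 uint8, red, green, blue); there is no depth.
- bot.camera_info(name): a dict with "fx", "fy", "cx", "cy" (pixels), "position" and "attitude" of the camera in the world. Camera axes: x right, y down, z forward; pixel columns grow to the right and rows downward; lengths in m; the calibration is good to about 2 mm. The wrist camera is an equidistant fisheye: a pixel r from the principal point sees the ray r / f radians off the axis. A picture is of the moment at which its call begins: read the wrist's pose just before it. camera_info takes no time and is no camera call; for the wrist camera it gives the pose at the moment of the call.
- bot.finish_job(): hands the job in, once; it reports no verdict.
The state is a dict: "time": time; "q": joint angles; "joint_vel": joint speeds; "joint_torque": joint torques, N m; "tool_pos": TCP position; "tcp_rot": TCP orientation; "wrist_force": force on the tool from outside, world axes, zero at the start; "torque": the same for the moment, N m; "width": opening from 0.0 (shut) to 1.0 (fully open).
Only numpy, scipy, OpenCV 4.12 (cv2) and the standard library are available. Lean on these libraries where they do the work, as an engineer would, in place of code of your own. Each camera call takes 0.05 s, during which the arm holds its last target.

## Working session

There is one attempt and no reset: what is moved stays moved. The work goes in short steps, Python scripts to look and compute and a tool call to move; the robot and the scene stay as the last step left them, time stands still between calls to the robot, and variables do not carry over. Pictures are saved under pics/ and viewed, and the job is handed in when it is done.

Besides the shell and the picture viewer there is one more tool, called after "Call:" by a JSON object that holds its "api" and its "payload". drive_tool: Moves the arm, as the interface text tells. Its arguments: {"type":"object","properties":{"steps":{"type":"array","items":{"type":"array"}},"jaw":{"type":"number"},"force":{"type":"number"}},"required":["steps"]}

```bash
ls; mkdir -p pics; python3 - <<'E'
from workcell import bot
import cv2
s=bot.read_state();print({k:(s[k]) for k in s})
for n in ("side","top","wrist"):
    print(n,bot.camera_info(n))
    cv2.imwrite(f"pics/{n}0.png",bot.read_camera(n)[:,:,::-1])
E
```

```text
pics
{'time': 0.0, 'q': array([-1.18792607e+00,  2.64736009e-01,  1.60539285e+00, -6.22418123e-06,
        1.27370838e+00, -3.68593317e-02]), 'joint_vel': array([-1.88406028e-04, -2.37732668e-04,  8.54436701e-04, -2.66895103e-04,
        1.98564301e-04,  5.01730926e-06]), 'joint_torque': array([-1.69805582e-03, -5.15121567e+01, -3.67311358e+01,  4.99153828e-05,
        1.30019942e-02,  2.02878158e-05]), 'tool_pos': array([ 0.27481527, -0.61570995,  0.22996341]), 'tcp_rot': array([-3.07050104e+00, -6.54023041e-01,  6.15713221e-04]), 'wrist_force': array([-0.04676385,  0.43960262, -0.86600076]), 'torque': array([ 0.01847391, -0.01635949, -0.01046532]), 'width': 1.0005175992765256}
side {'fx': 472.6520323851048, 'fy': 472.6520323851048, 'cx': 322.2703647737289, 'cy': 237.0794909706898, 'position': array([ 0.35547109, -0.66979133,  0.86427826]), 'attitude': array([-2.38216079,  0.31199858, -0.1435192 ])}
top {'fx': 612.0973377012897, 'fy': 612.0973377012897, 'cx': 320.40862233521364, 'cy': 243.2962368201277, 'position': array([0.46436398, 0.05155347, 1.81980598]), 'attitude': array([-2.22260702,  2.16248369, -0.08750974])}
wrist {'fx': 371.64829954431775, 'fy': 371.64829954431775, 'cx': 321.2555218641592, 'cy': 240.5222139182556, 'position': array([ 0.34498389, -0.58555827,  0.37267546]), 'attitude': array([ 2.41180784, -1.56397631, -0.24510381])}
```

View pics/top0.png

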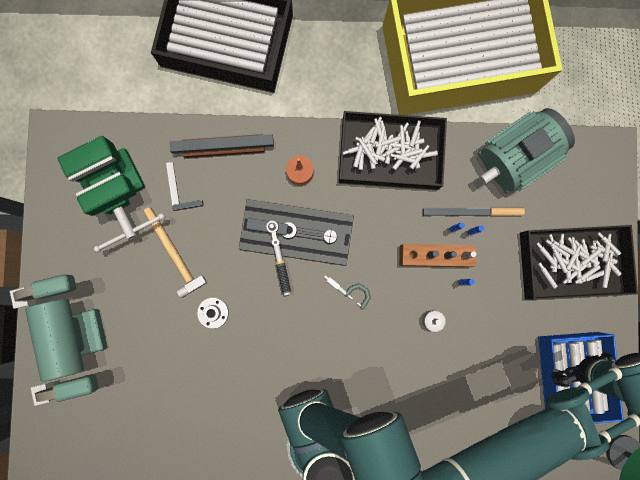

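View pics/side0.png

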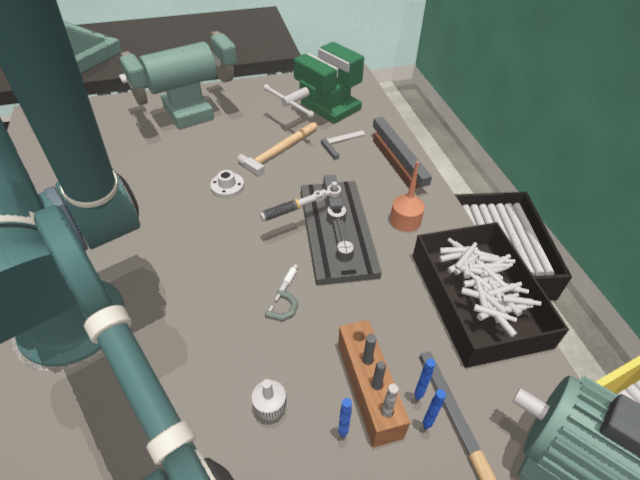

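View pics/wrist0.png

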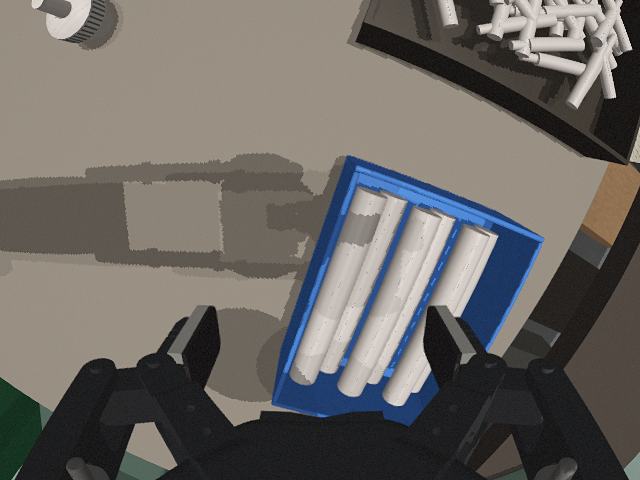

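```bash
cat > h.py <<'E'
import numpy as np, cv2
from scipy.spatial.transform import Rotation as R
from workcell import bot
class Cam:
    def __init__(s,n):
        i=bot.camera_info(n); s.n=n; s.f=i['fx'];s.c=np.array([i['cx'],i['cy']]);s.p=np.array(i['position']);s.R=R.from_rotvec(i['attitude']).as_matrix()
    def ray(s,uv):
        d=(np.array(uv,float)-s.c)/s.f
        if s.n=='wrist':
            r=np.hypot(*d); v=np.array([*(d/r*np.sin(r)),np.cos(r)]) if r>0 else np.array([0,0,1.])
        else: v=np.array([*d,1.])
        return s.R@v
    def plane(s,uv,z):
        v=s.ray(uv); return s.p+v*(z-s.p[2])/v[2]
    def proj(s,P):
        v=s.R.T@(np.array(P)-s.p)
        if s.n=='wrist':
            r=np.arctan2(np.hypot(v[0],v[1]),v[2]); return s.c+s.f*r*v[:2]/np.hypot(v[0],v[1])
        return s.c+s.f*v[:2]/v[2]
def tri(c1,u1,c2,u2):
    d1=c1.ray(u1);d2=c2.ray(u2)
    A=np.c_[d1,-d2];t=np.linalg.lstsq(A,c2.p-c1.p,rcond=None)[0]
    a=c1.p+d1*t[0];b=c2.p+d2*t[1];return (a+b)/2,np.linalg.norm(a-b)
def crop(img,x0,x1,y0,y1,k,name):
    cv2.imwrite('pics/'+name,cv2.resize(img[y0:y1,x0:x1],None,fx=k,fy=k,interpolation=cv2.INTER_CUBIC))
E
python3 - <<'E'
from h import *
t=cv2.imread('pics/top0.png');s=cv2.imread('pics/side0.png')
crop(t,230,390,190,310,5,'t1.png')
crop(t,390,490,215,290,8,'t2.png')
crop(s,250,390,165,285,5,'s1.png')
crop(s,330,450,315,445,4,'s2.png')
T=Cam('top');S=Cam('side')
for n,uv,z in (('nut',(272,227),.103),('grip',(284,279),.093),('mark',(331,237),.055),('punch',(473,255),.16),('empty',(413,255),.075)):print(n,T.plane(uv,z))
print(S.plane((346,248),.055))
E
```

```text
nut [0.62321752 0.16979497 0.103     ]
grip [0.47821531 0.1320068  0.093     ]
mark [0.60343734 0.00172179 0.055     ]
punch [ 0.5568395  -0.38327564  0.16      ]
empty [ 0.55682334 -0.23348318  0.075     ]
[ 0.60766019 -0.00087994  0.055     ]
```

View pics/t1.png

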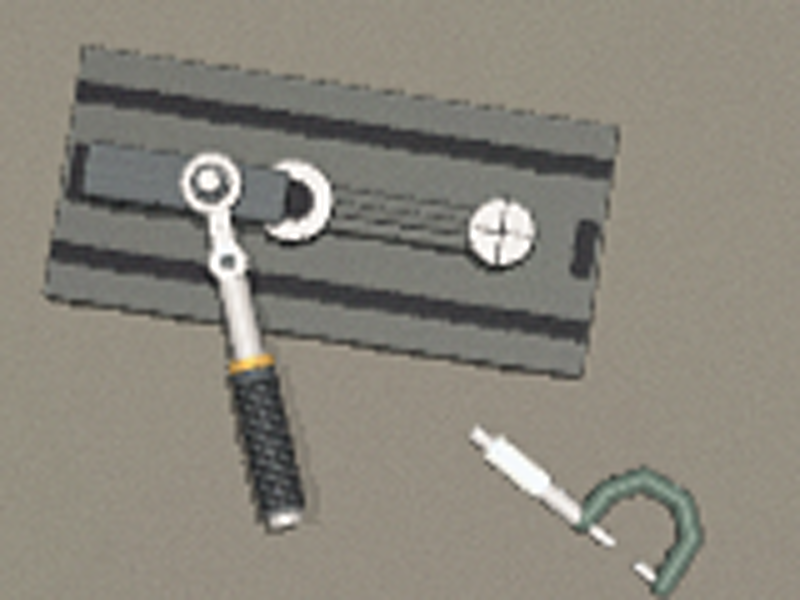

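View pics/t2.png

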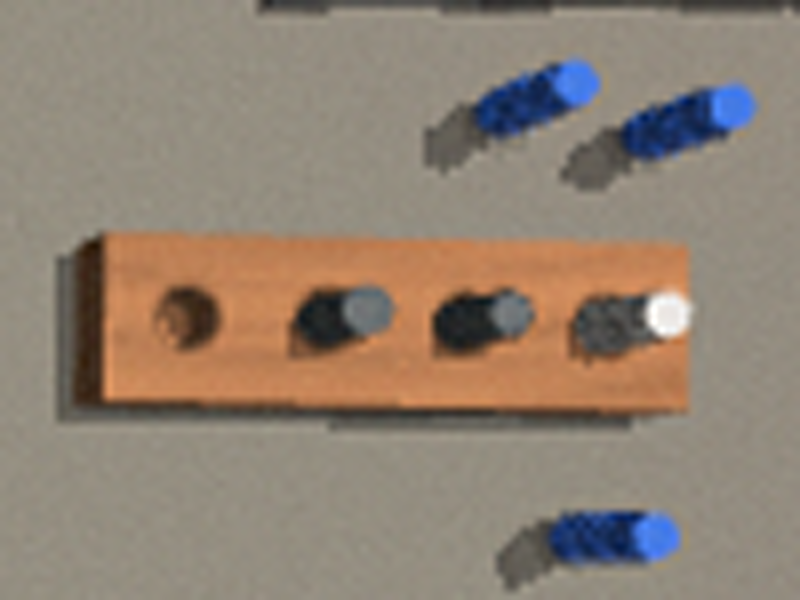

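View pics/s1.png

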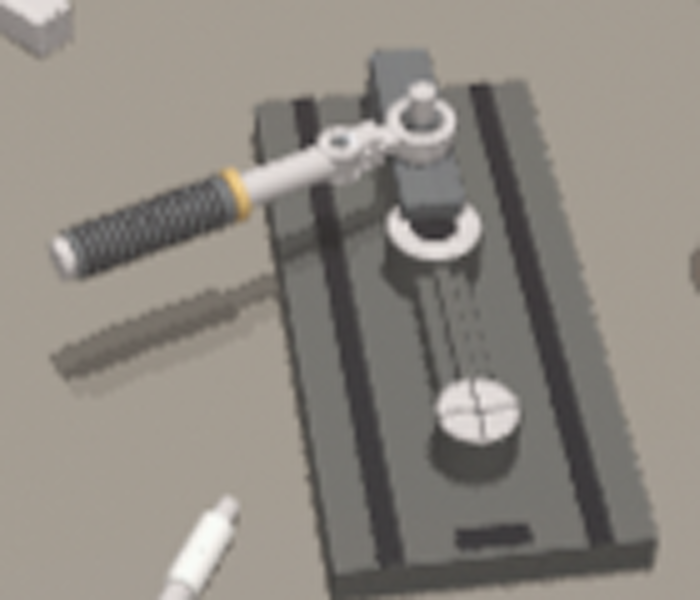

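View pics/s2.png

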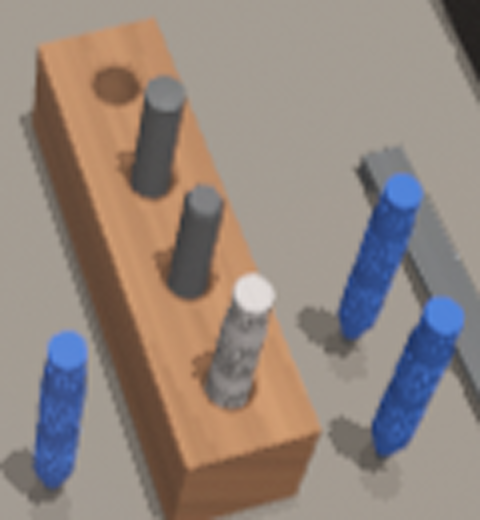

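```bash
cat >> h.py <<'E'
def st():
    s=bot.read_state(); M=R.from_rotvec(s['tcp_rot']).as_matrix(); return s,np.array(s['tool_pos']),M
def to(target,yaw=None):
    s,p,M=st(); d=M.T@(np.array(target)-p)*1000
    print('t',round(s['time'],2),'p',(p*1000).round(1),'xaxis deg',round(np.degrees(np.arctan2(M[1,0],M[0,0])),2),'zax',M[:,2].round(4),'F',s['wrist_force'].round(2),'w',round(s['width'],3))
    print(' tool shift mm',d.round(1))
    if yaw is not None:
        c=np.degrees(np.arctan2(M[1,0],M[0,0])); print(' twist deg (tool z, x-axis to yaw)',round(-((yaw-c+180)%360-180),2))
E
python3 - <<'E'
from h import *
T=Cam('top');S=Cam('side')
nut=T.plane((271.6,226),.103);nut2=T.plane((272.4,226.6),.085);g=T.plane((283.2,278.4),.093)
print('nut',nut,nut2,'grip',g,np.linalg.norm((g-nut)[:2]))
print('side grip',S.plane((250+148/5,165+222/5),.093),'stud',S.plane((250+424/5,165+93/5),.103))
print('mark',T.plane((330.2,236.4),.055),S.plane((345.6,247.2),.055),tri(T,(330.2,236.4),S,(345.6,247.2)))
print('punch',T.plane((473.5,254.4),.16),S.plane((393.5,388.25),.16),tri(T,(473.5,254.4),S,(393.5,388.25)))
print('empty',T.plane((413.4,254.9),.075),S.plane((359.25,336.25),.075))
c=[T.plane((x/8+390,y/8+215),.075) for x,y in ((105,233),(688,243),(688,411),(105,402))];print('block',np.array(c))
to([0,0,.23])
E
```

```text
nut [0.62600977 0.17101031 0.103     ] [0.62605645 0.1699358  0.085     ] grip [0.47983955 0.1343084  0.093     ] 0.15070754131823108
side grip [0.48084987 0.12148364 0.093     ] stud [0.62827311 0.16663961 0.103     ]
mark [0.60511286 0.00408081 0.055     ] [0.60749527 0.00167411 0.055     ] (array([0.6066885 , 0.00364317, 0.0529621 ]), np.float64(0.0029178239285076644))
punch [ 0.55851318 -0.38462495  0.16      ] [ 0.5603844  -0.38622665  0.16      ] (array([ 0.55965909, -0.38538649,  0.15868348]), np.float64(0.0022744594706384275))
empty [ 0.55714117 -0.23462402  0.075     ] [ 0.55957535 -0.23762602  0.075     ]
block [[ 0.58719475 -0.20465109  0.075     ]
 [ 0.58942997 -0.41388839  0.075     ]
 [ 0.52925092 -0.41447624  0.075     ]
 [ 0.52674896 -0.20572978  0.075     ]]
t 0.15 p [ 274.9 -615.8  230.2] xaxis deg 24.05 zax [-7.0e-04  1.6e-03 -1.0e+00] F [-0.05  0.41  0.37] w 1.0
 tool shift mm [  -0.  -674.4    1.4]
```

Call:
{"api": "drive_tool", "payload": {"steps": [[[0,-20,0],7],[[0,-20,0],7]], "jaw": 1}}

```text
time: 0.32
tool_pos: [0.2607, -0.5789, 0.2303]
tcp_rot: [-3.129, -0.266, 0.001]
wrist_force: [-0.5, 0.4, -0.1]
width: 0.998
```

```bash
python3 -c "
from h import *
to([.48,.131,.14],10)"
```

```text
t 0.32 p [ 260.7 -578.9  230.3] xaxis deg 9.71 zax [-6.e-04  1.e-03 -1.e+00] F [-0.46  0.38 -0.08] w 0.998
 tool shift mm [ 335.9 -662.7   90.9]
 twist deg (tool z, x-axis to yaw) -0.29
```

Call:
{"api": "drive_tool", "payload": {"steps": [[[17,-34,0],0],[[17,-34,0],0],[[17,-34,0],0],[[17,-34,0],0],[[17,-34,0],0],[[17,-34,0],0],[[17,-34,0],0],[[17,-34,0],0]]}}

```text
time: 0.98
tool_pos: [0.3474, -0.2856, 0.231]
tcp_rot: [-3.129, -0.274, -0.0]
wrist_force: [0.7, 0.2, -0.9]
width: 0.999
```

Call:
{"api": "drive_tool", "payload": {"steps": [[[17,-34,0],0],[[17,-34,0],0],[[17,-34,0],0],[[17,-34,0],0],[[17,-34,5],0],[[17,-34,10],0],[[17,-34,10],0],[[17,-34,10],0]]}}

```text
time: 1.65
tool_pos: [0.434, 0.006, 0.1961]
tcp_rot: [3.129, 0.275, 0.002]
wrist_force: [0.7, 0.2, 0.1]
width: 0.997
```

```bash
python3 -c "
from h import *
to([.48,.131,.14],10)"
```

```text
t 1.65 p [434.    6.  196.1] xaxis deg 10.06 zax [ 1.1e-03 -1.0e-04 -1.0e+00] F [0.66 0.19 0.09] w 0.997
 tool shift mm [  67.  -115.    56.1]
 twist deg (tool z, x-axis to yaw) 0.06
```

Call:
{"api": "drive_tool", "payload": {"steps": [[[17,-29,5],0],[[17,-29,10],0],[[17,-28,10],0],[[16,-28,10],0],[[0,0,5],0]]}}

```text
time: 2.07
tool_pos: [0.4809, 0.1325, 0.1552]
tcp_rot: [-3.127, -0.281, -0.0]
wrist_force: [0.2, 0.2, 0.4]
width: 1.001
```

```bash
python3 -c "
from h import *
to([.48,.131,.048],10)
W=Cam('wrist');cv2.imwrite('pics/w1.png',bot.read_camera('wrist')[:,:,::-1])
for p in ((.48,.131,.093),(.627,.169,.103),(.606,.003,.055)):print(W.proj(p))"
```

```text
t 2.07 p [480.9 132.5 155.2] xaxis deg 10.26 zax [-0.      0.0021 -1.    ] F [0.16 0.22 0.45] w 1.001
 tool shift mm [ -1.2   1.5 107.2]
 twist deg (tool z, x-axis to yaw) 0.26
[322.05593877 261.00268037]
[300.59995681  -7.95265551]
[530.38710412 106.08495908]
```

View pics/w1.png

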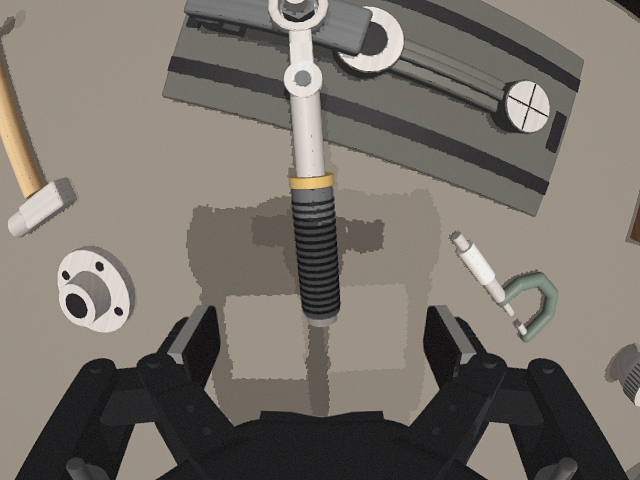

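Call:
{"api": "drive_tool", "payload": {"steps": [[[0,0,35],0],[[0,0,35],0],[[0,-3,27],0],[[0,-6,8],0],[[0,-6,0],0],[[0,-4,0],0]]}}

```text
time: 2.62
tool_pos: [0.4768, 0.1469, 0.0519]
tcp_rot: [-3.13, -0.274, 0.0]
wrist_force: [0.6, 0.6, 1.2]
width: 1.001
```

Call:
{"api": "drive_tool", "payload": {"steps": [[[0,-3,0],0],[[0,-3,0],0],[[0,-3,0],0],[[0,-3,0],0]]}}

```text
time: 2.95
tool_pos: [0.4756, 0.1592, 0.0527]
tcp_rot: [-3.129, -0.275, -0.004]
wrist_force: [0.0, -0.6, 0.9]
width: 0.998
```

```bash
cat >> h.py <<'E'
def wr():
    s,p,M=st(); n=np.array([.627,.169]); pad=p[:2]+0.0425*M[:2,1]-0 # inner pad face centre
    d=pad-n; 
    print('t',round(s['time'],2),'p',(p*1000).round(1),'pad ang cw deg',round(-np.degrees(np.arctan2(d[1],d[0]))%360,1),'r',round(np.hypot(*d)*1000,1),'F',s['wrist_force'].round(2),'T',s['torque'].round(2),'yaw',round(np.degrees(np.arctan2(M[1,0],M[0,0])),1))
E
python3 -c "
from h import *
wr()"
```

```text
t 2.95 p [475.6 159.2  52.7] pad ang cw deg 160.3 r 152.9 F [ 0.02 -0.65  0.85] T [-0.03  0.01 -0.03] yaw 10.1
```

Call:
{"api": "drive_tool", "payload": {"steps": [[[0,-3,0],0],[[0,-3,0],0],[[0,-3,0],0],[[0,-3,0],0]]}}

```text
time: 3.28
tool_pos: [0.4722, 0.17, 0.0513]
tcp_rot: [3.128, 0.276, -0.001]
wrist_force: [-0.8, -5.1, 1.6]
width: 1.001
```

```bash
python3 -c "
from h import *
wr()"
```

```text
t 3.28 p [472.2 170.   51.3] pad ang cw deg 164.5 r 152.9 F [-0.84 -5.12  1.58] T [-0.71  0.15 -0.05] yaw 10.1
```

Call:
{"api": "drive_tool", "payload": {"steps": [[[0,-4,0],0.5],[[0.1,-4,0],0.5],[[0.2,-4,0],0.5],[[0.3,-4,0],0.5],[[0.4,-4,0],0.5],[[0.5,-4,0],0.5]]}}

```text
time: 3.78
tool_pos: [0.4695, 0.1944, 0.051]
tcp_rot: [3.135, 0.191, -0.003]
wrist_force: [-2.3, -3.8, 3.0]
width: 0.998
```

```bash
python3 -c "
from h import *
wr()"
```

```text
t 3.78 p [469.5 194.4  51. ] pad ang cw deg 173.7 r 153.3 F [-2.33 -3.78  3.04] T [-0.74  0.29 -0.12] yaw 7.0
```

Call:
{"api": "drive_tool", "payload": {"steps": [[[0.4,-4,0],0.5],[[0.5,-4,0],0.5],[[0.6,-4,0],0.5],[[0.7,-4,0],0.5],[[0.8,-4,0],0.5]]}}

```text
time: 4.2
tool_pos: [0.47, 0.2147, 0.0509]
tcp_rot: [3.139, 0.123, -0.004]
wrist_force: [-2.9, -4.5, 2.6]
width: 0.999
```

```bash
python3 -c "
from h import *
wr()"
```

```text
t 4.2 p [470.  214.7  50.9] pad ang cw deg 181.2 r 153.7 F [-2.94 -4.5   2.55] T [-0.72  0.3  -0.16] yaw 4.5
```

Call:
{"api": "drive_tool", "payload": {"steps": [[[0.9,-3,0],0.5],[[0.9,-3,0],0.5],[[1,-3,0],0.5],[[1,-3,0],0.5]]}}

```text
time: 4.53
tool_pos: [0.4726, 0.2268, 0.0506]
tcp_rot: [3.14, 0.068, -0.005]
wrist_force: [-4.0, -4.4, 1.8]
width: 1.0
```

```bash
python3 -c "
from h import *
wr()"
```

```text
t 4.53 p [472.6 226.8  50.6] pad ang cw deg 185.7 r 153.3 F [-4.03 -4.4   1.8 ] T [-0.72  0.47 -0.19] yaw 2.5
```

Call:
{"api": "drive_tool", "payload": {"steps": [[[0.8,-3,0],1],[[0.8,-3,0],1],[[0.8,-3,0],1],[[0.8,-3,0],1]]}}

```text
time: 4.87
tool_pos: [0.4769, 0.239, 0.051]
tcp_rot: [3.141, -0.042, -0.001]
wrist_force: [-1.7, -4.3, 1.0]
width: 1.0
```

```bash
python3 -c "
from h import *
wr()"
```

```text
t 4.87 p [476.9 239.   51. ] pad ang cw deg 190.3 r 153.7 F [-1.7  -4.29  0.97] T [-0.66  0.21 -0.15] yaw -1.5
```

Call:
{"api": "drive_tool", "payload": {"steps": [[[0.9,-3,0],0.7],[[0.9,-3,0],0.7],[[1,-3,0],0.7]]}}

```text
time: 5.12
tool_pos: [0.4802, 0.2479, 0.0511]
tcp_rot: [3.14, -0.099, -0.001]
wrist_force: [-2.2, -3.8, 1.5]
width: 1.0
```

```bash
python3 -c "
from h import *
wr();print(st()[0]['q'])"
```

```text
t 5.12 p [480.2 247.9  51.1] pad ang cw deg 193.7 r 153.9 F [-2.17 -3.76  1.51] T [-0.59  0.31 -0.09] yaw -3.6
[4.30463663e-01 1.94952576e-01 2.05176546e+00 1.51026898e-04
 8.95409662e-01 2.06430837e+00]
```

Call:
{"api": "drive_tool", "payload": {"steps": [[[1,-3,0],0.7],[[1,-3,0],0.7],[[1,-3,0],0.7]]}}

```text
time: 5.37
tool_pos: [0.4828, 0.254, 0.0504]
tcp_rot: [3.132, -0.155, -0.004]
wrist_force: [-3.9, -13.7, 2.0]
width: 1.002
```

```bash
python3 -c "
from h import *
wr()"
```

```text
t 5.37 p [482.8 254.   50.4] pad ang cw deg 196.1 r 154.4 F [ -3.89 -13.72   1.98] T [-2.07  0.4  -0.26] yaw -5.6
```

Call:
{"api": "drive_tool", "payload": {"steps": [[[1.1,-3,0],0.5],[[1.1,-3,0],0.5],[[1.1,-3,0],0.5]]}}

```text
time: 5.62
tool_pos: [0.4862, 0.262, 0.0501]
tcp_rot: [3.129, -0.196, -0.008]
wrist_force: [-4.8, -14.0, 4.2]
width: 1.002
```

```bash
python3 -c "
from h import *
wr()
W=Cam('wrist');cv2.imwrite('pics/w2.png',bot.read_camera('wrist')[:,:,::-1])"
```

```text
t 5.62 p [486.2 262.   50.1] pad ang cw deg 199.2 r 154.7 F [ -4.8  -14.04   4.19] T [-2.23  0.65 -0.22] yaw -7.2
```

View pics/w2.png

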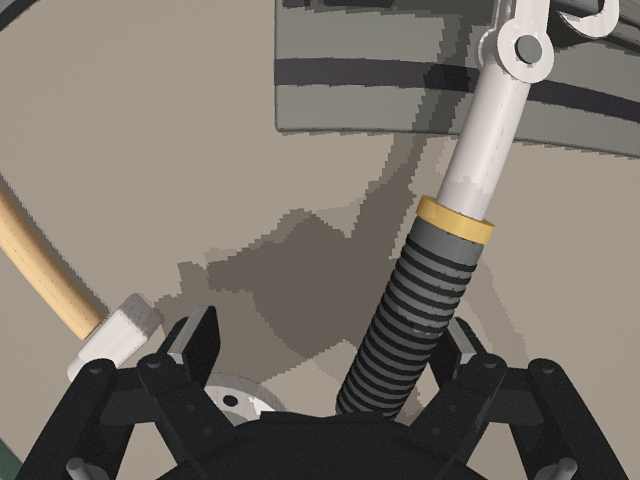

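Call:
{"api": "drive_tool", "payload": {"steps": [[[1.1,-3,0],0.5],[[1.1,-3,0],0.5],[[0.7,-2,0],0]]}}

```text
time: 5.92
tool_pos: [0.4896, 0.2693, 0.05]
tcp_rot: [3.127, -0.224, -0.009]
wrist_force: [-6.2, -14.4, 4.5]
width: 1.0
```

```bash
python3 - <<'E'
from h import *
wr()
T=Cam('top');W=Cam('wrist')
w=bot.read_camera('wrist')[:,:,::-1];t=bot.read_camera('top')[:,:,::-1]
cv2.imwrite('pics/w3.png',w)
crop(t,230,350,190,310,5,'t3.png')
wr()
E
```

```text
t 5.92 p [489.6 269.3  50. ] pad ang cw deg 202.1 r 154.8 F [ -6.22 -14.37   4.51] T [-2.19  0.88 -0.29] yaw -8.2
t 6.02 p [489.7 269.6  50. ] pad ang cw deg 202.2 r 154.8 F [ -6.13 -13.02   4.17] T [-2.03  0.77 -0.29] yaw -8.2
```

View pics/w3.png

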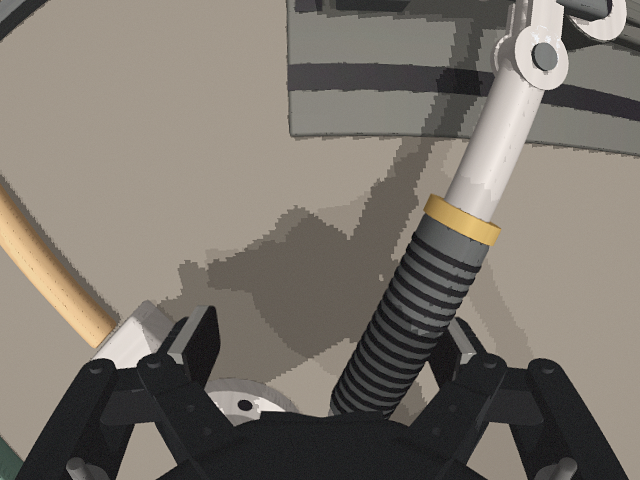

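View pics/t3.png

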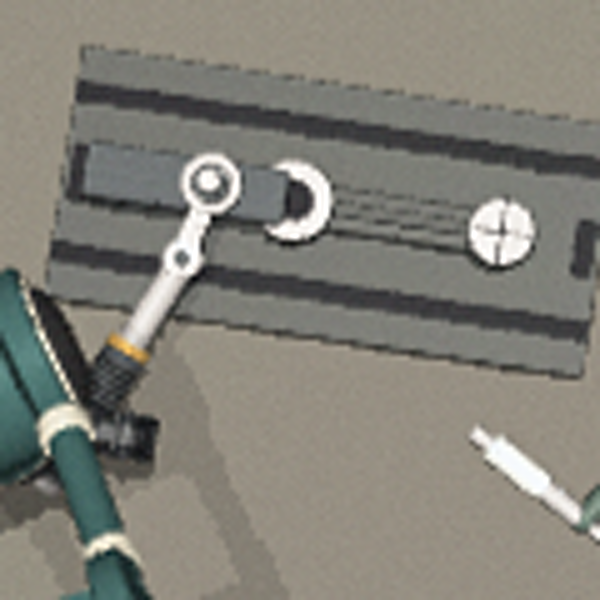

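```bash
python3 - <<'E'
from h import *
W=Cam('wrist');T=Cam('top')
a=lambda d:np.degrees(np.arctan2(d[1],-d[0]))
pin=W.plane((544,57),.09);col=W.plane((463,219),.09);g=W.plane((372,400),.09)
print(pin,col,a((col-pin)),a((pin-np.array([.627,.169,0]))),np.linalg.norm((pin-[.627,.169,.09])))
n=T.plane((230+211/5,190+183/5),.09);p=T.plane((230+182/5,190+257/5),.09);c=T.plane((230+128/5,190+347/5),.09)
print(n,p,c,a(p-n),a(c-p))
n=T.plane((230+211/5,190+183/5),.09);p=T.plane((230+228/5,190+262/5),.09);c=T.plane((230+250/5,190+366/5),.09)
print('before',n,p,c,a(p-n),a(c-p))
E
```

```text
[0.58223915 0.18662163 0.09      ] [0.53429425 0.21940278 0.09      ] 34.36141085811345 21.48876446534231 0.0481046297432183
[0.62557444 0.17016086 0.09      ] [0.58307501 0.18519537 0.09      ] [0.53129671 0.21397056 0.09      ] 19.48163713625943 29.062609860212326
before [0.62557444 0.17016086 0.09      ] [0.58096476 0.15910089 0.09      ] [0.52245923 0.14481145 0.09      ] -13.924432959488456 -13.725255479089714
```

Call:
{"api": "drive_tool", "payload": {"steps": [[[-1,5,0],0],[[-1,5,0],0],[[-2,8,0],0],[[-2,10,0],0],[[-2,10,0],0],[[0,5,0],0],[[0,3,0],0]]}}

```text
time: 6.6
tool_pos: [0.4783, 0.2283, 0.0517]
tcp_rot: [-3.132, 0.224, -0.002]
wrist_force: [-1.4, -0.1, 0.2]
width: 1.001
```

```bash
python3 - <<'E'
from h import *
wr()
cv2.imwrite('pics/w4.png',bot.read_camera('wrist')[:,:,::-1])
E
```

```text
t 6.6 p [478.3 228.3  51.7] pad ang cw deg 186.4 r 155.7 F [-1.39 -0.13  0.19] T [ 0.02 -0.   -0.  ] yaw -8.2
```

View pics/w4.png

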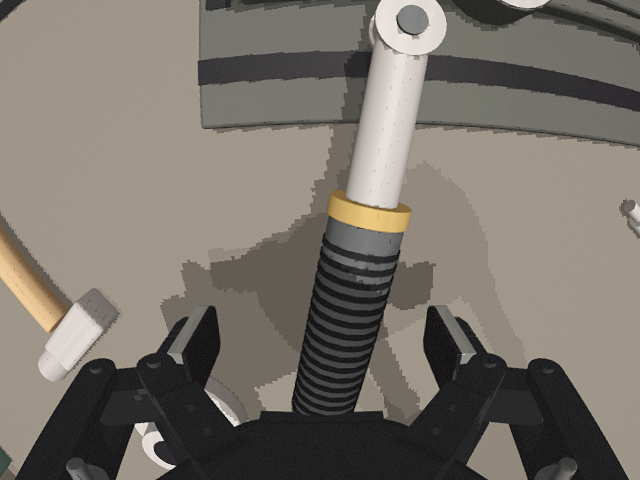

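Call:
{"api": "drive_tool", "payload": {"steps": [[[0,0,-20],0],[[0,0,-40],0],[[0,0,-40],-7],[[0,0,-40],-7],[[0,0,-40],-7],[[0,0,-5],-7],[[0,0,0],-7],[[0,0,0],-7]]}}

```text
time: 7.32
tool_pos: [0.4792, 0.2294, 0.2389]
tcp_rot: [-3.002, -0.924, -0.008]
wrist_force: [0.4, -0.2, -1.3]
width: 0.999
```

```bash
python3 - <<'E'
from h import *
T=Cam('top');t=bot.read_camera('top')[:,:,::-1];crop(t,230,350,190,310,5,'t4.png')
to([.559,-.386,.23],90)
E
```

```text
t 7.37 p [478.6 229.1 237.8] xaxis deg 34.52 zax [ 0.003   0.0018 -1.    ] F [-0.44 -0.8   0.17] w 0.996
 tool shift mm [-282.4  552.3    7. ]
 twist deg (tool z, x-axis to yaw) -55.48
```

View pics/t4.png

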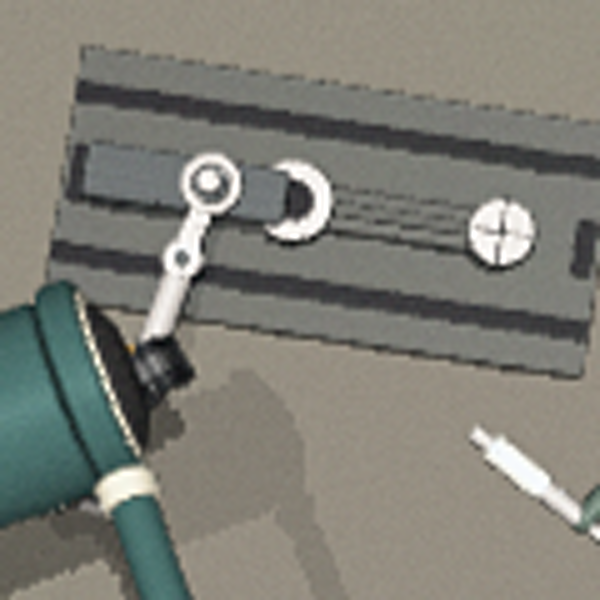

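Call:
{"api": "drive_tool", "payload": {"steps": [[[-20,29,0],-7],[[-23,26,0],-7],[[-26,23,0],-7],[[-29,20,0],-7],[[-31,16,0],-7],[[-33,12,0],-7],[[-34,8,0],-7],[[-35,4,0],-6.5]]}}

```text
time: 8.03
tool_pos: [0.471, -0.0415, 0.2365]
tcp_rot: [2.273, 2.168, 0.002]
wrist_force: [0.5, 0.5, -0.4]
width: 0.994
```

```bash
python3 - <<'E'
from h import *
to([.559,-.386,.20],90)
E
```

```text
t 8.03 p [471.  -41.5 236.5] xaxis deg 87.28 zax [ 1.3e-03  4.0e-04 -1.0e+00] F [ 0.52  0.55 -0.38] w 0.994
 tool shift mm [-340.   104.2   36.5]
 twist deg (tool z, x-axis to yaw) -2.72
```

Call:
{"api": "drive_tool", "payload": {"steps": [[[-38,12,0],-1],[[-38,13,0],0],[[-38,13,0],0],[[-38,13,0],0],[[-38,13,0],0],[[-38,13,0],0],[[-38,13,0],0],[[-38,12,0],0]]}}

```text
time: 8.7
tool_pos: [0.5629, -0.3498, 0.2361]
tcp_rot: [2.261, 2.18, 0.001]
wrist_force: [0.6, 0.5, 0.6]
width: 1.007
```

Call:
{"api": "drive_tool", "payload": {"steps": [[[-20,0,10],0],[[0,0,0],0]]}}

```text
time: 8.87
tool_pos: [0.5609, -0.372, 0.2238]
tcp_rot: [-2.264, -2.177, 0.002]
wrist_force: [-0.3, 0.9, -0.7]
width: 1.0
```

```bash
python3 - <<'E'
from h import *
to([.559,-.386,.20],90)
W=Cam('wrist');cv2.imwrite('pics/w5.png',bot.read_camera('wrist')[:,:,::-1])
print(W.proj((.559,-.386,.16)),W.proj((.559,-.386,.075)))
E
```

```text
t 8.87 p [ 560.9 -372.   223.8] xaxis deg 87.74 zax [-1.6e-03 -4.0e-04 -1.0e+00] F [-0.32  0.85 -0.72] w 1.0
 tool shift mm [-14.1  -1.4  23.8]
 twist deg (tool z, x-axis to yaw) -2.26
[320.33750275 279.61129545] [320.69606114 237.92187946]
```

View pics/w5.png

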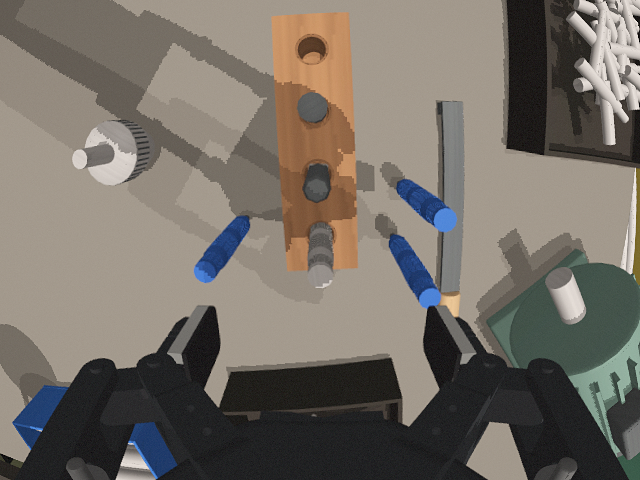

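```bash
python3 - <<'E'
from h import *
w=cv2.imread('pics/w5.png');crop(w,270,370,190,300,6,'w5c.png')
T=Cam('top');S=Cam('side')
for a,b in (((656/8+390,537/8+215),(330+68/4,315+350/4)),((575/8+390,83/8+215),(330+403/4,315+190/4)),((733/8+390,105/8+215),(330+442/4,315+315/4))):print(tri(T,a,S,b))
E
```

```text
(array([ 0.48411586, -0.38458871,  0.14839218]), np.float64(0.0019687007104861624))
(array([ 0.63903314, -0.35513736,  0.14861801]), np.float64(0.0018129660781922882))
(array([ 0.63228667, -0.40934883,  0.14875244]), np.float64(0.00035288566794855784))
```

View pics/w5c.png

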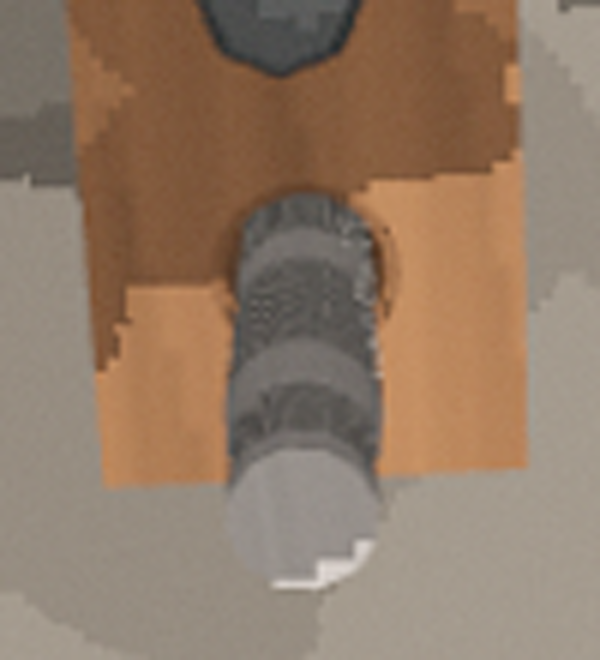

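```bash
python3 - <<'E'
from h import *
W=Cam('wrist')
p=W.plane((320.8,276.2),.16);print(p,W.plane((321.2,232.5),.075))
to([p[0],p[1],.20],90)
E
```

```text
[ 0.55917547 -0.38123524  0.16      ] [ 0.55936612 -0.37862772  0.075     ]
t 8.92 p [ 560.8 -369.5  224.2] xaxis deg 87.79 zax [-0.0019  0.0017 -1.    ] F [-0.88  0.23  0.33] w 1.001
 tool shift mm [-11.8  -1.1  24.2]
 twist deg (tool z, x-axis to yaw) -2.21
```

Call:
{"api": "drive_tool", "payload": {"steps": [[[-12,-1,5],-2.2],[[0,0,0],0],[[0,0,0],0]], "jaw": 0.5, "force": 80}}

```text
time: 9.17
tool_pos: [0.5599, -0.3786, 0.2211]
tcp_rot: [-2.217, -2.224, -0.001]
wrist_force: [0.4, -0.3, 0.2]
width: 0.602
```

```bash
python3 - <<'E'
from h import *
to([.559,-.384,.20],90)
W=Cam('wrist');w=bot.read_camera('wrist')[:,:,::-1];W2=Cam('wrist');print(W.p-W2.p)
crop(w,220,420,190,340,4,'w6.png')
g=lambda q:W.proj(q)
print((g((.559,-.384,.16))-[220,190])*4,(g((.559,-.384,.075))-[220,190])*4)
E
```

```text
t 9.17 p [ 559.9 -378.6  221.1] xaxis deg 90.19 zax [-4.0e-04  1.2e-03 -1.0e+00] F [ 0.44 -0.35  0.24] w 0.602
 tool shift mm [-5.5 -0.9 21.1]
 twist deg (tool z, x-axis to yaw) 0.19
[-7.57948760e-05 -2.16121678e-04 -3.72148478e-04]
[404.72098993 313.05955854] [404.78544315 156.02588382]
```

View pics/w6.png

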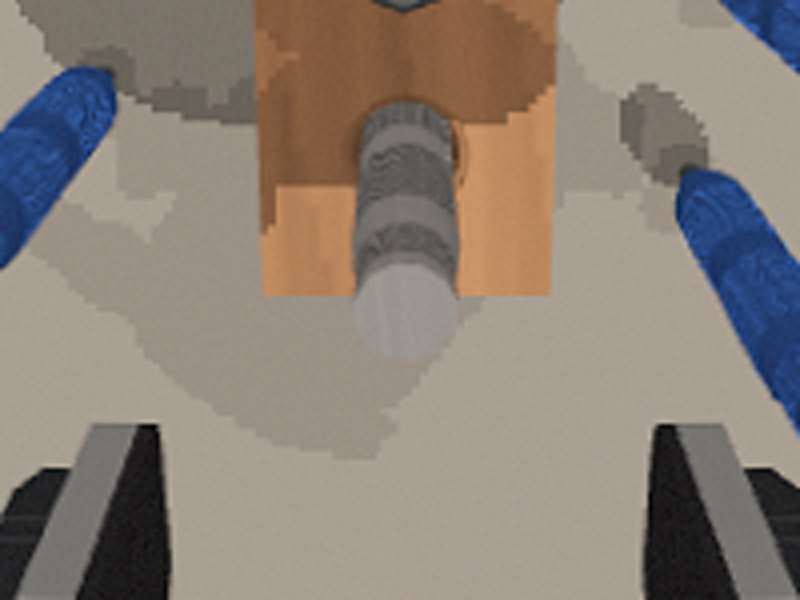

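Call:
{"api": "drive_tool", "payload": {"steps": [[[-5,0,10],0],[[0,0,20],0],[[0,0,30],0],[[0,0,30],0],[[0,0,25],0],[[0,0,9],0],[[0,0,0],0]]}}

```text
time: 9.8
tool_pos: [0.5577, -0.3826, 0.0935]
tcp_rot: [-2.211, -2.222, 0.001]
wrist_force: [0.0, 0.3, -0.5]
width: 0.497
```

```bash
python3 - <<'E'
from h import *
to([.5597,-.3833,.097],90)
W=Cam('wrist');w=bot.read_camera('wrist')[:,:,::-1]
cv2.imwrite('pics/w7.png',w)
crop(bot.read_camera('side')[:,:,::-1],300,460,280,440,5,'s7.png')
E
```

```text
t 9.8 p [ 557.7 -382.6   93.5] xaxis deg 90.3 zax [-0.0054  0.0041 -1.    ] F [ 0.02  0.29 -0.45] w 0.497
 tool shift mm [-0.7  1.9 -3.6]
 twist deg (tool z, x-axis to yaw) 0.3
```

View pics/w7.png

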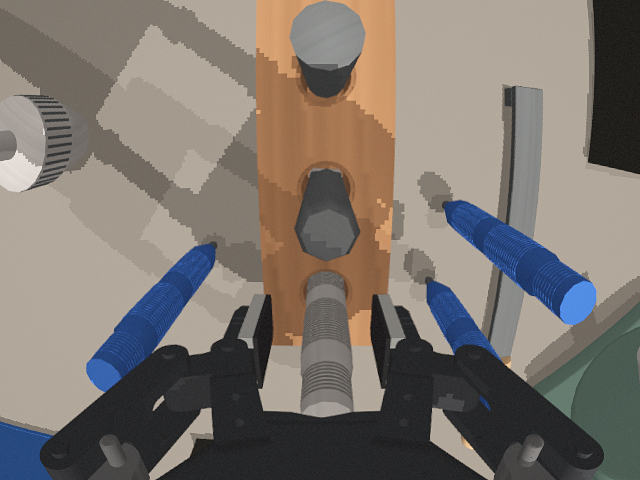

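View pics/s7.png

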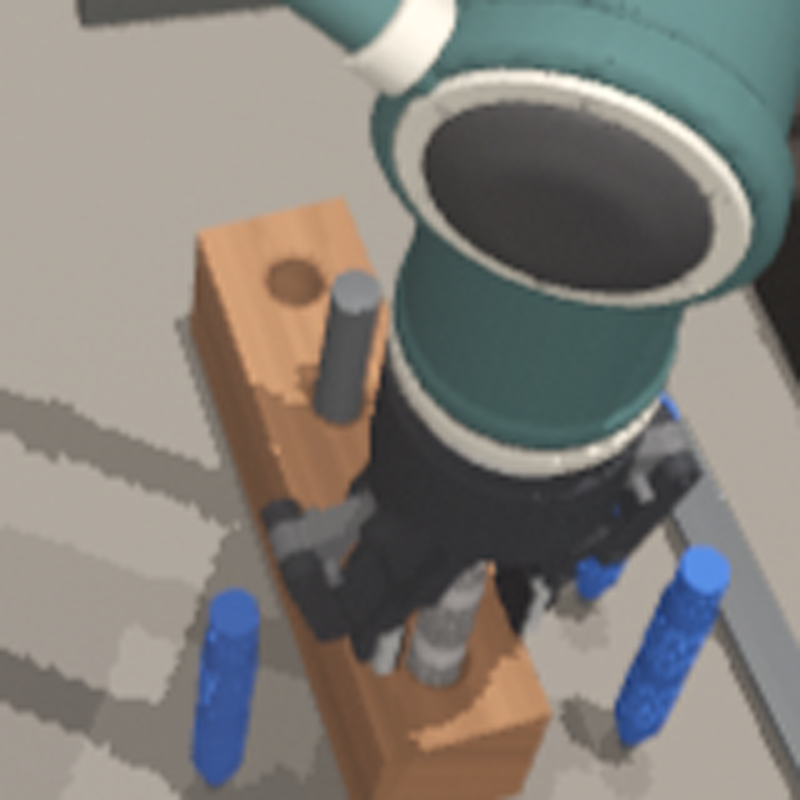

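Call:
{"api": "drive_tool", "payload": {"steps": [[[-0.7,1.5,0],0],[[0,0,0],0]]}}

```text
time: 10.07
tool_pos: [0.5632, -0.3867, 0.1001]
tcp_rot: [2.212, 2.224, 0.001]
wrist_force: [-0.5, 0.3, 0.9]
width: 0.496
```

Call:
{"api": "drive_tool", "payload": {"steps": [[[0,0,0],0],[[0,0,0],0],[[0,0,0],0],[[0,0,0],0],[[0,0,0],0],[[0,0,0],0]], "jaw": 0, "force": 80}}

```text
time: 10.57
tool_pos: [0.562, -0.386, 0.0984]
tcp_rot: [2.215, 2.226, 0.0]
wrist_force: [0.4, -0.0, 5.8]
width: 0.182
```

```bash
python3 - <<'E'
from h import *
to([.5597,-.3833,.097],90)
E
```

```text
t 10.57 p [ 562.  -386.    98.4] xaxis deg 90.29 zax [ 0.0016 -0.0012 -1.    ] F [ 0.37 -0.01  5.82] w 0.182
 tool shift mm [ 2.7 -2.3  1.4]
 twist deg (tool z, x-axis to yaw) 0.29
```

Call:
{"api": "drive_tool", "payload": {"steps": [[[0,0,0],0],[[0,0,0],0],[[0,0,0],0]]}}

```text
time: 10.82
tool_pos: [0.562, -0.3858, 0.0978]
tcp_rot: [2.215, 2.226, 0.001]
wrist_force: [1.1, -0.8, 3.9]
width: 0.185
```

```bash
python3 - <<'E'
from h import *
to([.5597,-.3833,.097],90)
W=Cam('wrist');w=bot.read_camera('wrist')[:,:,::-1]
cv2.imwrite('pics/w8.png',w)
E
```

```text
t 10.82 p [ 562.  -385.8   97.8] xaxis deg 90.28 zax [ 1.4e-03 -8.0e-04 -1.0e+00] F [ 1.12 -0.81  3.94] w 0.185
 tool shift mm [ 2.6 -2.3  0.7]
 twist deg (tool z, x-axis to yaw) 0.28
```

View pics/w8.png

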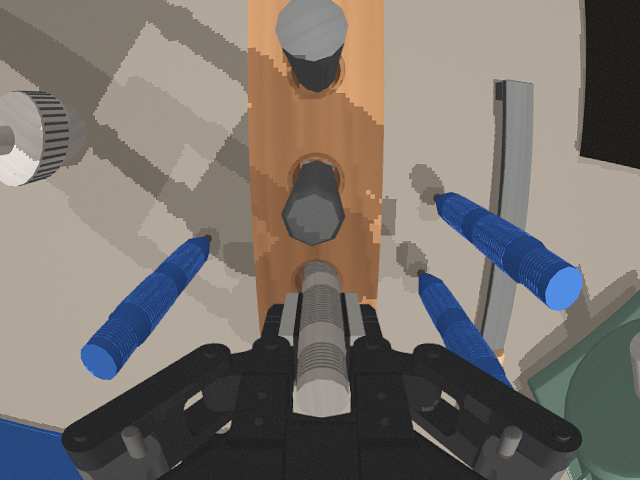

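Call:
{"api": "drive_tool", "payload": {"steps": [[[0,0,-10],0],[[0,0,-15],0],[[0,0,-25],0],[[0,0,-30],0],[[0,0,-30],0],[[0,0,-30],0],[[0,0,-20],0],[[0,0,0],0]]}}

```text
time: 11.53
tool_pos: [0.5632, -0.3868, 0.2644]
tcp_rot: [2.21, 2.221, 0.002]
wrist_force: [1.3, -1.1, -1.1]
width: 0.183
```

```bash
python3 - <<'E'
from h import *
to([.606,.003,.26],90)
crop(bot.read_camera('side')[:,:,::-1],300,460,280,440,5,'s9.png')
cv2.imwrite('pics/w9.png',bot.read_camera('wrist')[:,:,::-1])
E
```

```text
t 11.53 p [ 563.2 -386.8  264.4] xaxis deg 90.29 zax [ 0.0071 -0.0054 -1.    ] F [ 1.26 -1.12 -1.13] w 0.183
 tool shift mm [389.6  44.8   2.7]
 twist deg (tool z, x-axis to yaw) 0.29
```

View pics/s9.png

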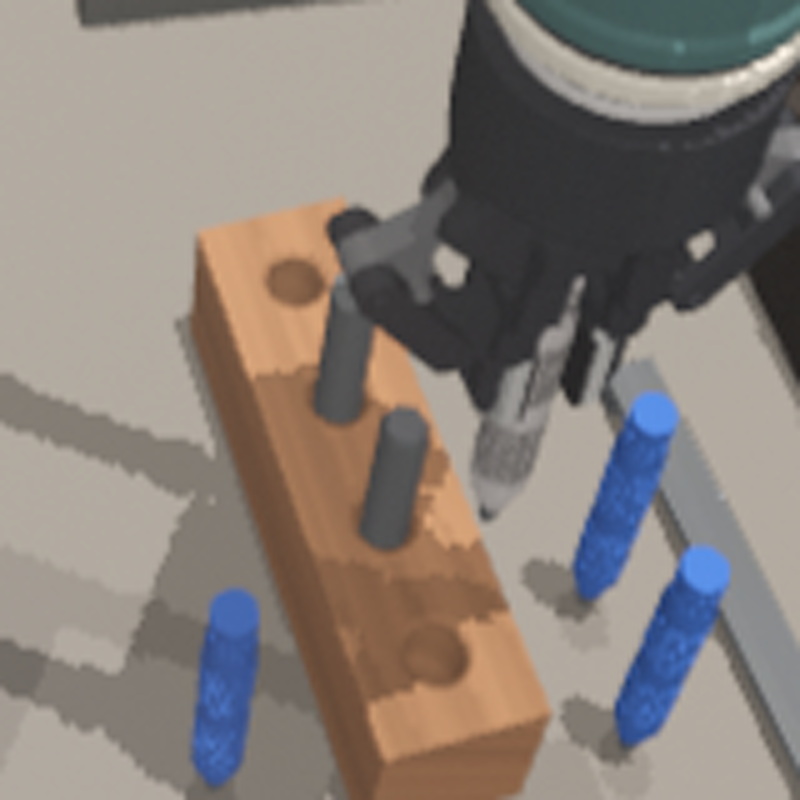

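View pics/w9.png

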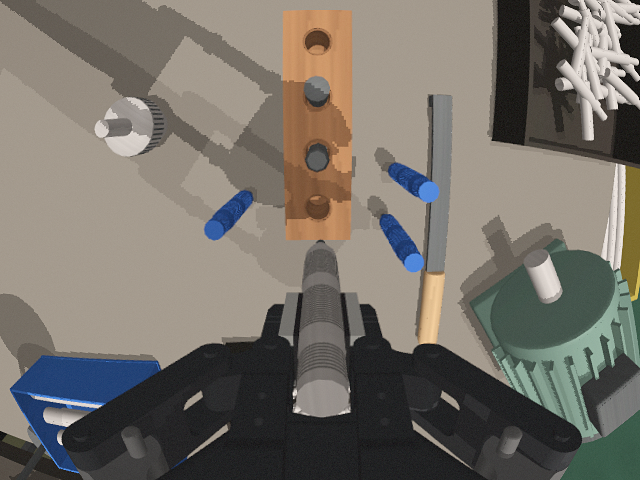

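Call:
{"api": "drive_tool", "payload": {"steps": [[[15,2,0],0],[[30,4,0],0],[[38,4,0],0],[[38,4,0],0],[[38,4,0],0],[[38,4,0],0],[[38,4,0],0],[[38,4,0],0]]}}

```text
time: 12.3
tool_pos: [0.5877, -0.1094, 0.2538]
tcp_rot: [-2.212, -2.223, 0.005]
wrist_force: [-0.1, 0.2, -1.1]
width: 0.186
```

Call:
{"api": "drive_tool", "payload": {"steps": [[[38,4,0],0],[[38,4,0],0],[[25,4,0],0],[[10,2,5],0],[[0,0,10],0],[[0,0,10],0],[[0,0,10],0],[[0,0,0],0]]}}

```text
time: 12.97
tool_pos: [0.6007, -0.0027, 0.2176]
tcp_rot: [-2.214, -2.222, 0.008]
wrist_force: [0.3, 0.1, -1.9]
width: 0.183
```

Call:
{"api": "drive_tool", "payload": {"steps": [[[0,0,0],0],[[0,0,0],0],[[0,0,0],0]]}}

```text
time: 13.22
tool_pos: [0.6038, -0.0022, 0.2229]
tcp_rot: [2.217, 2.225, 0.001]
wrist_force: [-0.8, 0.2, -0.8]
width: 0.186
```

```bash
python3 - <<'E'
from h import *
to([.606,.003,.23],90)
W=Cam('wrist');w=bot.read_camera('wrist')[:,:,::-1]
s=bot.read_camera('side')[:,:,::-1];t=bot.read_camera('top')[:,:,::-1]
to([.606,.003,.23],90)
cv2.imwrite('pics/w10.png',w)
crop(w,260,380,180,300,5,'w10c.png')
crop(s,280,420,120,280,4,'s10.png');crop(t,280,400,180,300,4,'t10.png')
E
```

```text
t 13.22 p [603.8  -2.2 222.9] xaxis deg 90.21 zax [ 1.1e-03 -1.0e-04 -1.0e+00] F [-0.85  0.24 -0.84] w 0.186
 tool shift mm [ 5.2  2.2 -7.1]
 twist deg (tool z, x-axis to yaw) 0.21
t 13.37 p [603.9  -1.7 223.2] xaxis deg 90.25 zax [ 0.0015 -0.     -1.    ] F [-0.36  0.21 -2.42] w 0.185
 tool shift mm [ 4.7  2.1 -6.8]
 twist deg (tool z, x-axis to yaw) 0.25
```

View pics/w10c.png

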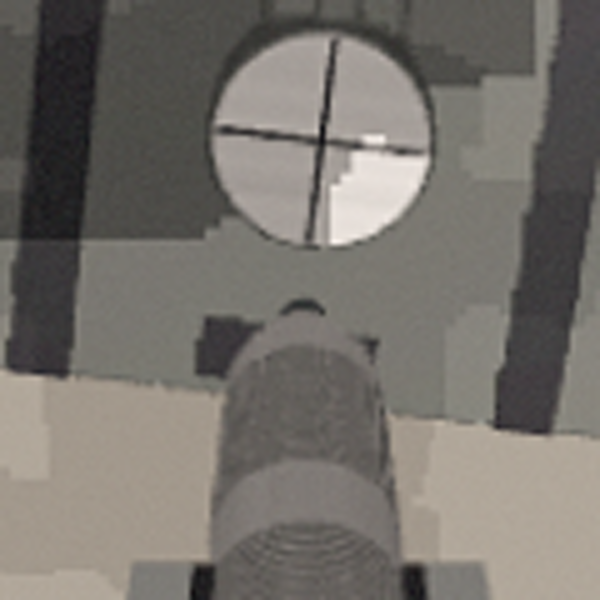

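View pics/s10.png

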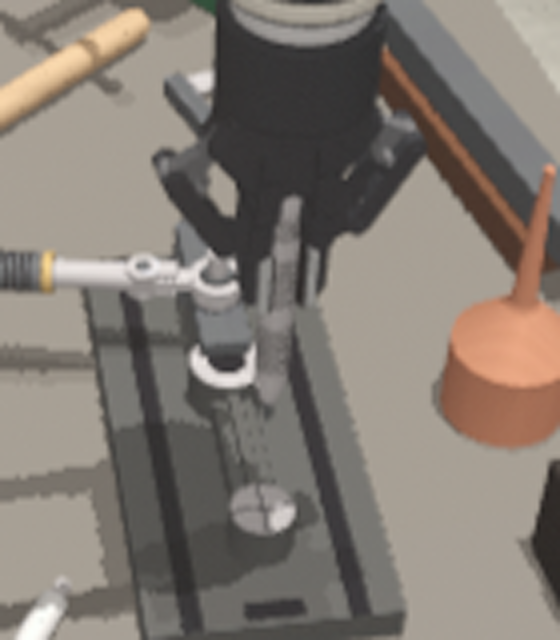

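View pics/t10.png

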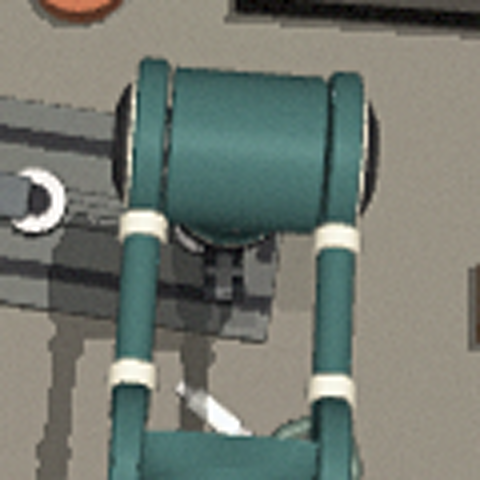

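```bash
python3 - <<'E'
from h import *
W=Cam('wrist');S=Cam('side');T=Cam('top')
print('mark wrist',W.plane((324.4,208),.055),'mark side',S.plane((280+263/4,120+509/4),.055))
print('tip wrist',W.plane((320.4,241),.135),'tip side',S.plane((280+267/4,120+403/4),.135))
print('tri mark',tri(W,(324.4,208),S,(280+263/4,120+509/4)),'tri tip',tri(W,(320.4,241),S,(280+267/4,120+403/4)))
s,p,M=st();print(p)
E
```

```text
mark wrist [0.60605833 0.00516961 0.055     ] mark side [0.60778242 0.00144279 0.055     ]
tip wrist [0.60267817 0.00107293 0.135     ] tip side [0.60761844 0.00776859 0.135     ]
tri mark (array([0.60737461, 0.00413285, 0.05210043]), np.float64(0.0026724404026053344)) tri tip (array([0.60409844, 0.00253396, 0.14093085]), np.float64(0.002968569821990839))
[ 0.6039304  -0.00166502  0.22316554]
```

Call:
{"api": "drive_tool", "payload": {"steps": [[[2,1.7,10],0],[[2,1.7,15],0],[[0,0,15],0],[[0,0,12],0],[[0,0,8],0],[[0,0,5],0],[[0,0,0],0],[[0,0,0],0]]}}

```text
time: 14.03
tool_pos: [0.6069, 0.0028, 0.1573]
tcp_rot: [-2.216, -2.227, -0.0]
wrist_force: [0.5, 1.0, -1.5]
width: 0.182
```

Call:
{"api": "drive_tool", "payload": {"steps": [[[0,0,0],0],[[0,0,0],0],[[0,0,0],0]]}}

```text
time: 14.28
tool_pos: [0.6075, 0.0027, 0.1583]
tcp_rot: [2.215, 2.226, 0.002]
wrist_force: [0.6, 0.2, -2.3]
width: 0.186
```

```bash
python3 - <<'E'
from h import *
to([.606,.003,.23],90)
W=Cam('wrist');w=bot.read_camera('wrist')[:,:,::-1]
s=bot.read_camera('side')[:,:,::-1]
to([.606,.003,.23],90)
crop(w,260,380,180,300,6,'w11c.png')
crop(s,300,400,170,280,6,'s11.png')
E
```

```text
t 14.28 p [607.5   2.7 158.3] xaxis deg 90.28 zax [ 1.7e-03 -1.0e-04 -1.0e+00] F [ 0.63  0.15 -2.31] w 0.186
 tool shift mm [  0.3  -1.3 -71.7]
 twist deg (tool z, x-axis to yaw) 0.28
t 14.38 p [607.2   2.7 158. ] xaxis deg 90.29 zax [ 0.0011 -0.     -1.    ] F [ 0.6   0.3  -2.14] w 0.182
 tool shift mm [  0.3  -1.1 -72. ]
 twist deg (tool z, x-axis to yaw) 0.29
```

View pics/w11c.png

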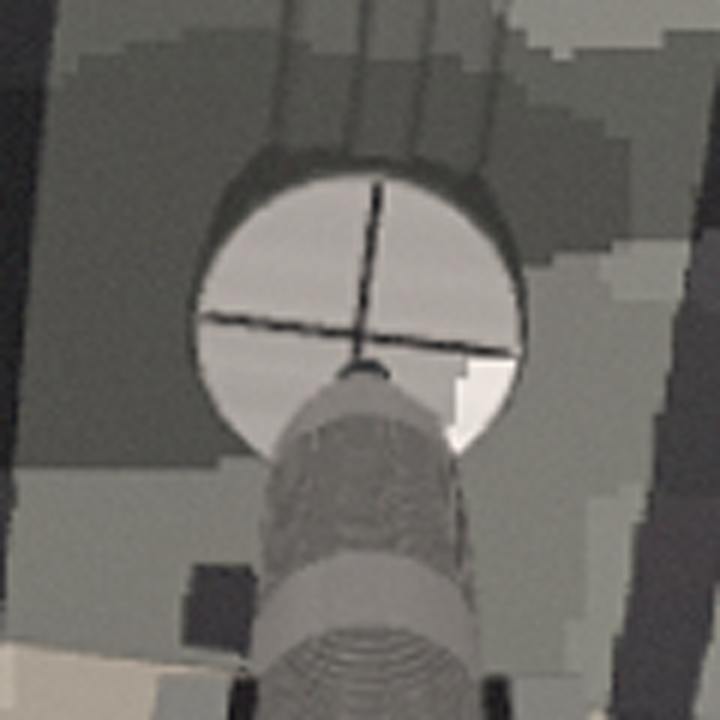

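View pics/s11.png

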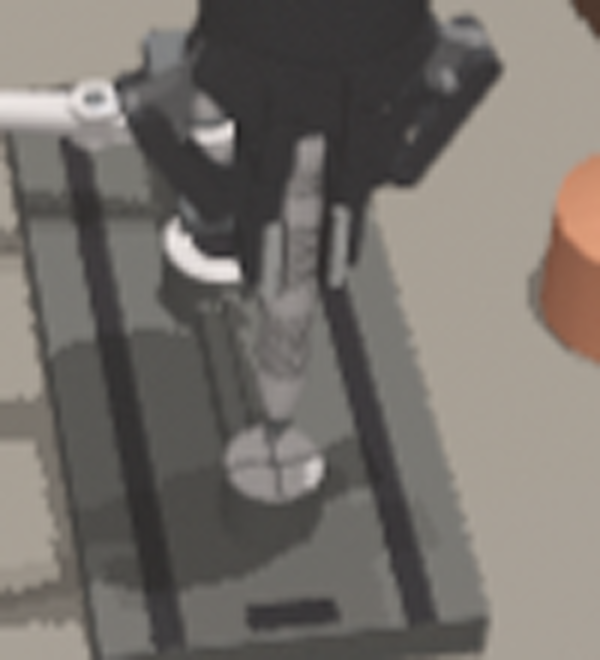

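```bash
python3 - <<'E'
from h import *
W=Cam('wrist');S=Cam('side');s,p,M=st()
m=W.plane((260+360/6,180+333/6),.055);print('mark wrist',m, 'tool frame',(M.T@(m-p)*1000).round(1))
for y in (357,365,372,380):
    t=W.plane((260+362/6,180+y/6),p[2]-.0878);print('tip',y,(M.T@(t-p)*1000).round(1))
ts=S.plane((300+277/6,170+432/6),p[2]-.0878);ms=S.plane((300+276/6,170+464/6),.055);print('side tip-mark',ts-ms, ts,ms)
w=bot.read_camera('wrist')[:,:,::-1];cv2.imwrite('pics/w12.png',w);crop(w,260,380,300,440,5,'w12c.png')
E
```

```text
mark wrist [0.6056482 0.0047308 0.055    ] tool frame [  2.   -1.7 103. ]
tip 357 [ 3.9 -1.4 87.8]
tip 365 [ 3.  -1.4 87.8]
tip 372 [ 2.2 -1.4 87.8]
tip 380 [ 1.3 -1.4 87.8]
side tip-mark [0.00039823 0.00271643 0.01516765] [0.60865912 0.00377377 0.07016765] [0.60826089 0.00105734 0.055     ]
```

View pics/w12c.png

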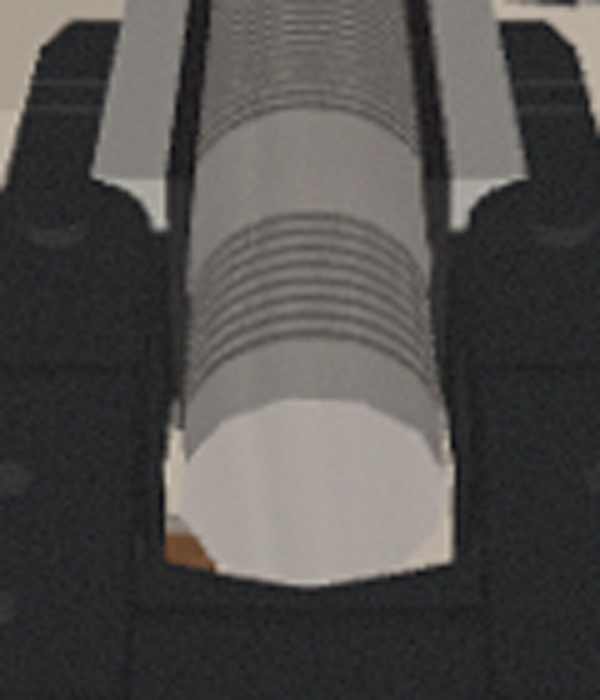

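```bash
python3 - <<'E'
from h import *
W=Cam('wrist');s,p,M=st()
for y in (398,480,490,500):
  t=W.plane((260+314/5,300+y/5),p[2]+.0622);print(y,(M.T@(t-p)*1000).round(1))
for x in (183,445):
  t=W.plane((260+x/5,300+490/5),p[2]+.0622);print(x,(M.T@(t-p)*1000).round(1))
for x in (183,445):
  t=W.plane((260+x/5,300+490/5),p[2]+.0622);print(x,(M.T@(t-p)*1000).round(1))
E
```

```text
398 [ 11.1  -0.4 -62.2]
480 [  5.   -0.4 -62.2]
490 [  4.3  -0.4 -62.2]
500 [  3.5  -0.4 -62.2]
183 [  4.2  -7.8 -62.2]
445 [  4.1   7.  -62.2]
183 [  4.2  -7.8 -62.2]
445 [  4.1   7.  -62.2]
```

Call:
{"api": "drive_tool", "payload": {"steps": [[[-0.5,-0.3,4],0],[[0,0,4],0],[[0,0,2],0],[[0,0,0],0],[[0,0,0],0]]}}

```text
time: 14.85
tool_pos: [0.6061, 0.0023, 0.1467]
tcp_rot: [-2.215, -2.226, 0.001]
wrist_force: [-0.2, -0.1, -1.8]
width: 0.185
```

```bash
python3 - <<'E'
from h import *
to([.606,.003,.14],90)
w=bot.read_camera('wrist')[:,:,::-1]
s=bot.read_camera('side')[:,:,::-1]
crop(w,270,370,190,290,7,'w13c.png')
crop(s,315,375,210,270,11,'s13.png')
E
```

```text
t 14.85 p [606.1   2.3 146.7] xaxis deg 90.29 zax [-1.1e-03  1.0e-04 -1.0e+00] F [-0.19 -0.12 -1.77] w 0.185
 tool shift mm [ 0.7 -0.1  6.7]
 twist deg (tool z, x-axis to yaw) 0.29
```

View pics/w13c.png

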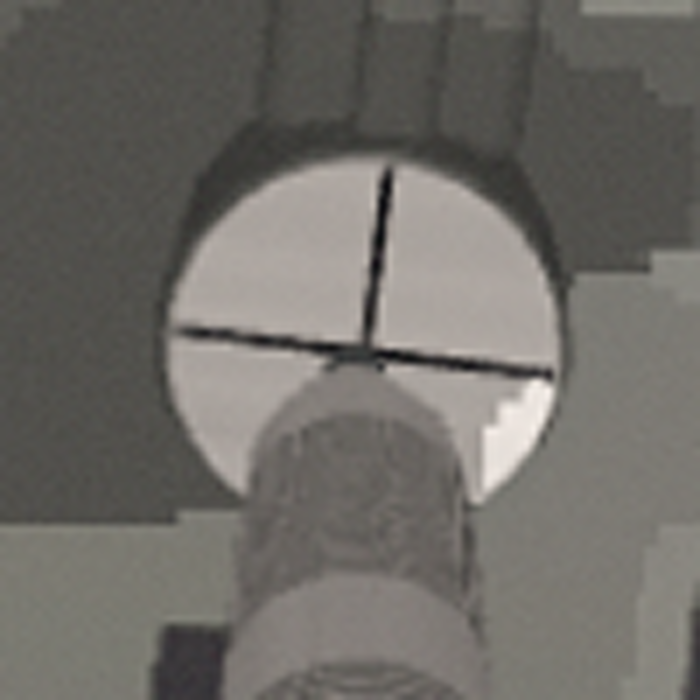

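View pics/s13.png

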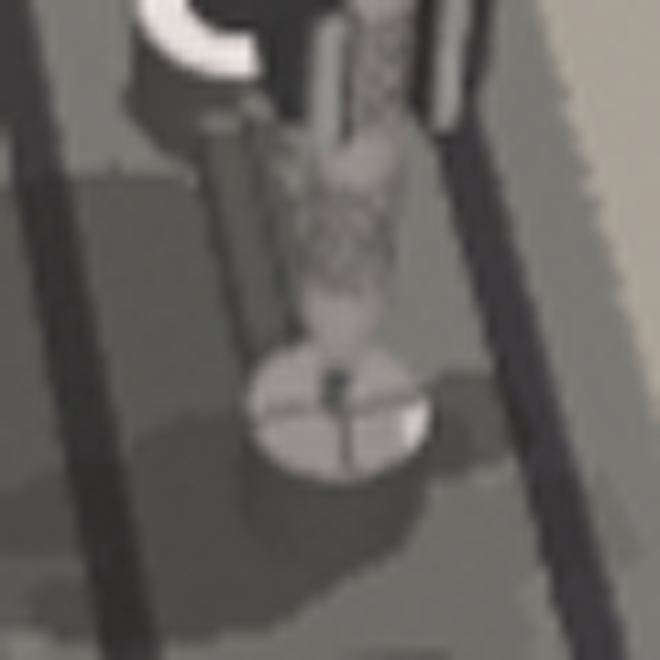

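```bash
python3 - <<'E'
from h import *
W=Cam('wrist');S=Cam('side');s,p,M=st()
m=W.plane((270+368/7,190+351/7),.055);print('mark',m,(M.T@(m-p)*1000).round(1),p)
for y in (345,355,365):
  t=W.plane((270+355/7,190+y/7),p[2]-.0878);print(y,(M.T@(t-p)*1000).round(1))
ts=S.plane((315+340/11,210+403/11),p[2]-.0878);ms=S.plane((315+341/11,210+409/11),.055);print(ts-ms)
E
```

```text
mark [0.60660008 0.00431427 0.055     ] [ 2.1  0.1 92.2] [0.60651273 0.00225385 0.14720848]
345 [ 4.  -1.1 87.8]
355 [ 3.1 -1.1 87.8]
365 [ 2.1 -1.1 87.8]
[-0.00108805 -0.00202406  0.00440848]
```

Call:
{"api": "drive_tool", "payload": {"steps": [[[0.6,1.1,2],0],[[0,0,1],0],[[0,0,0],0],[[0,0,0],0]]}}

```text
time: 15.28
tool_pos: [0.6078, 0.0029, 0.1444]
tcp_rot: [2.216, 2.227, 0.0]
wrist_force: [0.4, -0.6, -1.3]
width: 0.185
```

```bash
python3 - <<'E'
from h import *
w=bot.read_camera('wrist')[:,:,::-1]
s=[bot.read_camera('side')[:,:,::-1].astype(float) for _ in range(3)]
s=np.mean(s,0).astype(np.uint8)
to([.606,.003,.14],90)
crop(w,270,370,190,290,7,'w14c.png')
crop(s,330,362,230,262,20,'s14.png')
E
```

```text
t 15.48 p [607.7   2.9 144.4] xaxis deg 90.29 zax [ 1.e-04  0.e+00 -1.e+00] F [-0.17 -0.72 -1.09] w 0.186
 tool shift mm [ 0.1 -1.7  4.4]
 twist deg (tool z, x-axis to yaw) 0.29
```

View pics/w14c.png

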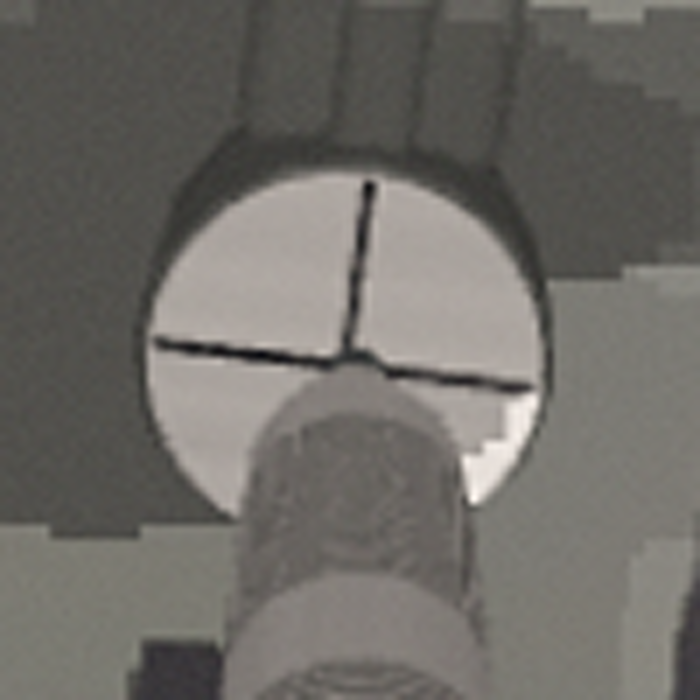

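View pics/s14.png

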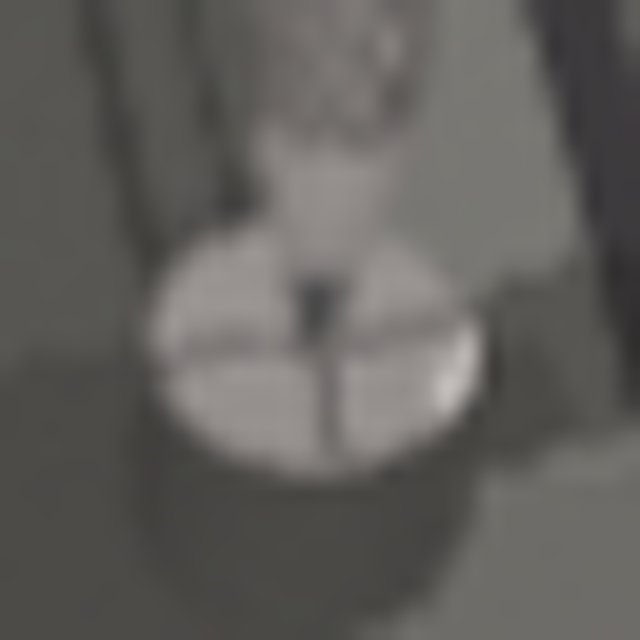

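```bash
python3 - <<'E'
from h import *
W=Cam('wrist');S=Cam('side');s,p,M=st()
print(S.plane((330+319/20,230+335/20),p[2]-.0878)-S.plane((330+325/20,230+338/20),.055))
m=W.plane((270+347.5/7,190+366/7),.055);print('mark',m,(M.T@(m-p)*1000).round(1),p)
for y in (350,370):
  t=W.plane((270+358/7,190+y/7),p[2]-.0878);print(y,(M.T@(t-p)*1000).round(1))
E
```

```text
[-0.00102643 -0.00071156  0.00158889]
mark [0.60582832 0.00433891 0.055     ] [ 1.5 -1.8 89.4] [0.60765997 0.00287626 0.14438889]
350 [ 3.5 -0.9 87.8]
370 [ 1.6 -0.9 87.8]
```

```bash
python3 - <<'E'
from h import *
w=cv2.imread('pics/w14c.png') # 7x of 270..370,190..290
w=np.mean([bot.read_camera('wrist')[:,:,::-1].astype(float) for _ in range(3)],0).astype(np.uint8)
w=w[225:275,295:345];cv2.imwrite('pics/w15.png',cv2.resize(w,None,fx=14,fy=14,interpolation=cv2.INTER_LANCZOS4))
to([.606,.003,.14],90)
E
```

```text
t 15.63 p [607.7   2.9 144.4] xaxis deg 90.29 zax [ 2.e-04 -0.e+00 -1.e+00] F [ 0.98  0.1  -1.6 ] w 0.186
 tool shift mm [ 0.2 -1.7  4.4]
 twist deg (tool z, x-axis to yaw) 0.29
```

View pics/w15.png

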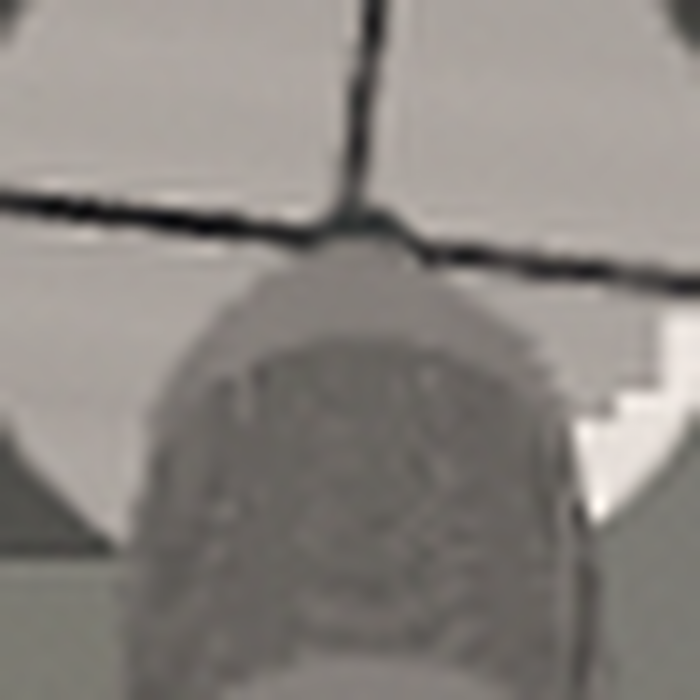

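Call:
{"api": "drive_tool", "payload": {"steps": [[[0,-0.7,0],0],[[0,0,0],0],[[0,0,1],0],[[0,0,1],0],[[0,0,1],0],[[0,0,0],0]], "force": 100}}

```text
time: 16.13
tool_pos: [0.607, 0.0028, 0.1417]
tcp_rot: [2.216, 2.227, 0.0]
wrist_force: [-1.4, -0.5, 3.4]
width: 0.184
```

```bash
python3 - <<'E'
from h import *
to([.606,.003,.13],90)
w=bot.read_camera('wrist')[:,:,::-1]
w=w[225:275,295:345];cv2.imwrite('pics/w16.png',cv2.resize(w,None,fx=14,fy=14,interpolation=cv2.INTER_LANCZOS4))
E
```

```text
t 16.13 p [607.    2.8 141.7] xaxis deg 90.29 zax [ 3.e-04 -0.e+00 -1.e+00] F [-1.38 -0.55  3.4 ] w 0.184
 tool shift mm [ 0.2 -1.  11.7]
 twist deg (tool z, x-axis to yaw) 0.29
```

View pics/w16.png

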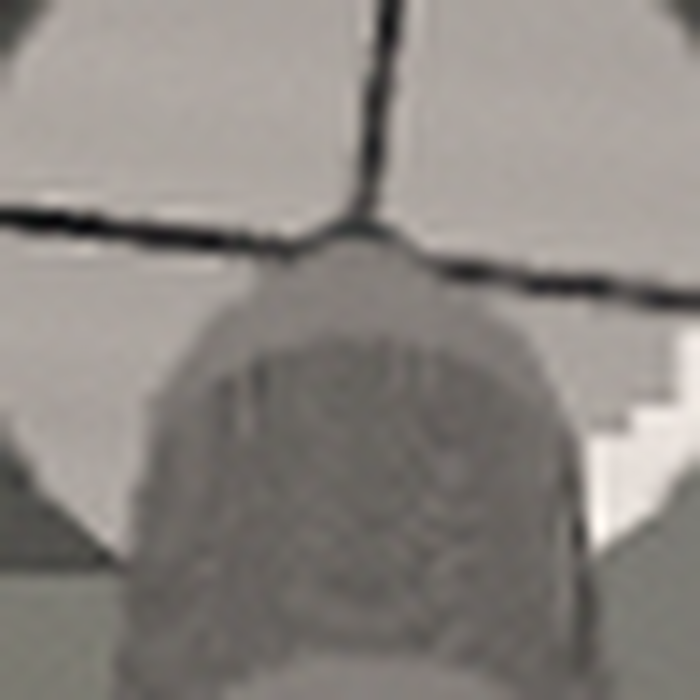

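Call:
{"api": "drive_tool", "payload": {"steps": [[[0,0,2],0],[[0,0,2],0],[[0,0,2],0],[[0,0,2],0],[[0,0,2],0],[[0,0,0],0]]}}

```text
time: 16.68
tool_pos: [0.6072, 0.0029, 0.1318]
tcp_rot: [2.215, 2.227, 0.001]
wrist_force: [-2.6, 0.7, 6.9]
width: 0.183
```

```bash
python3 - <<'E'
from h import *
to([.606,.003,.13],90)
E
```

```text
t 16.68 p [607.2   2.9 131.8] xaxis deg 90.29 zax [ 6.e-04 -0.e+00 -1.e+00] F [-2.59  0.66  6.85] w 0.183
 tool shift mm [ 0.1 -1.2  1.8]
 twist deg (tool z, x-axis to yaw) 0.29
```

Call:
{"api": "drive_tool", "payload": {"steps": [[[0,0,1.5],0],[[0,0,1.5],0],[[0,0,1],0],[[0,0,0],0]]}}

```text
time: 17.02
tool_pos: [0.6077, 0.0028, 0.1301]
tcp_rot: [2.215, 2.226, 0.002]
wrist_force: [-6.1, 0.1, 15.1]
width: 0.183
```

```bash
python3 - <<'E'
from h import *
to([.606,.003,.13],90)
E
```

```text
t 17.02 p [607.7   2.8 130.1] xaxis deg 90.29 zax [ 1.6e-03 -1.0e-04 -1.0e+00] F [-6.09  0.1  15.08] w 0.183
 tool shift mm [ 0.2 -1.7  0.1]
 twist deg (tool z, x-axis to yaw) 0.29
```

Call:
{"api": "drive_tool", "payload": {"steps": [[[0,0,1],0],[[0,0,1],0],[[0,0,0],0]]}}

```text
time: 17.27
tool_pos: [0.608, 0.0029, 0.1297]
tcp_rot: [2.214, 2.226, 0.003]
wrist_force: [-8.4, -0.6, 22.4]
width: 0.18
```

```bash
python3 - <<'E'
from h import *
to([.606,.003,.13],90)
w=bot.read_camera('wrist')[:,:,::-1]
crop(w,270,370,190,440,2.4,'w17.png')
E
```

```text
t 17.27 p [608.    2.9 129.7] xaxis deg 90.29 zax [ 2.5e-03 -1.0e-04 -1.0e+00] F [-8.41 -0.61 22.4 ] w 0.18
 tool shift mm [ 0.2 -2.  -0.3]
 twist deg (tool z, x-axis to yaw) 0.29
```

View pics/w17.png

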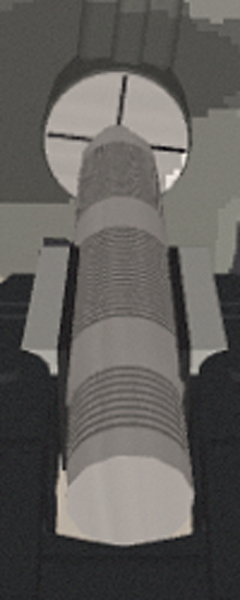

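Call:
{"api": "drive_tool", "payload": {"steps": [[[0,0,-3],0],[[0,0,-5],0],[[0,0,-8],0],[[0,0,-15],0],[[0,0,-25],0],[[0,0,-35],0],[[0,0,-35],0],[[0,0,-5],0]]}}

```text
time: 17.98
tool_pos: [0.6104, 0.0028, 0.2629]
tcp_rot: [2.21, 2.221, 0.011]
wrist_force: [1.9, 0.3, -0.1]
width: 0.185
```

```bash
python3 - <<'E'
from h import *
w=bot.read_camera('wrist')[:,:,::-1]
crop(w,240,400,150,310,5,'w18.png')
to([.5597,-.3858,.27],90)
E
```

```text
t 18.03 p [610.    2.8 261.4] xaxis deg 90.29 zax [ 9.4e-03 -3.0e-04 -1.0e+00] F [ 1.31 -0.   -0.71] w 0.179
 tool shift mm [-388.3  -52.1   -9. ]
 twist deg (tool z, x-axis to yaw) 0.29
```

View pics/w18.png

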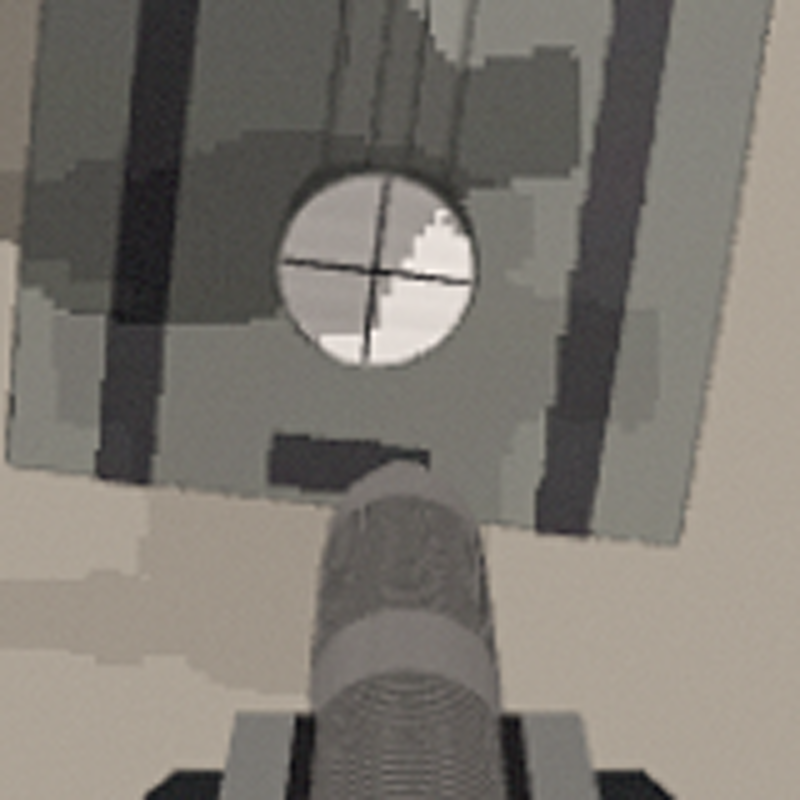

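Call:
{"api": "drive_tool", "payload": {"steps": [[[-15,-2,-5],0],[[-30,-4,0],0],[[-38,-4,0],0],[[-38,-5,0],0],[[-38,-5,0],0],[[-38,-5,0],0],[[-38,-5,0],0],[[-38,-5,0],0]]}}

```text
time: 18.7
tool_pos: [0.571, -0.2721, 0.2577]
tcp_rot: [-2.213, -2.224, 0.003]
wrist_force: [-0.1, -0.1, -0.7]
width: 0.181
```

Call:
{"api": "drive_tool", "payload": {"steps": [[[-38,-4,0],0],[[-38,-4,0],0],[[-25,-3,0],0],[[-10,-1,0],0],[[-4,0,0],0],[[0,0,0],0],[[0,0,0],0],[[0,0,0],0]]}}

```text
time: 19.37
tool_pos: [0.562, -0.3837, 0.2607]
tcp_rot: [-2.213, -2.228, -0.001]
wrist_force: [-0.5, -0.3, -1.8]
width: 0.183
```

```bash
python3 - <<'E'
from h import *
to([.562,-.3858,.19],90)
w=bot.read_camera('wrist')[:,:,::-1];W=Cam('wrist')
cv2.imwrite('pics/w19.png',w)
crop(bot.read_camera('side')[:,:,::-1],300,460,280,440,5,'s19.png')
to([.562,-.3858,.19],90)
E
```

```text
t 19.37 p [ 562.  -383.7  260.7] xaxis deg 90.37 zax [-7.0e-04  1.2e-03 -1.0e+00] F [-0.49 -0.34 -1.82] w 0.183
 tool shift mm [-2.2 -0.  70.7]
 twist deg (tool z, x-axis to yaw) 0.37
t 19.47 p [ 562.3 -383.8  261.4] xaxis deg 90.4 zax [ 1.e-04  3.e-04 -1.e+00] F [-0.68  0.35 -1.63] w 0.181
 tool shift mm [-2.  -0.4 71.4]
 twist deg (tool z, x-axis to yaw) 0.4
```

View pics/w19.png

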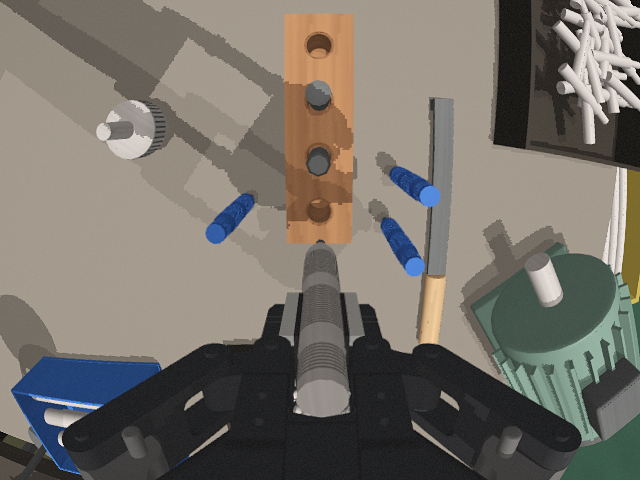

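View pics/s19.png

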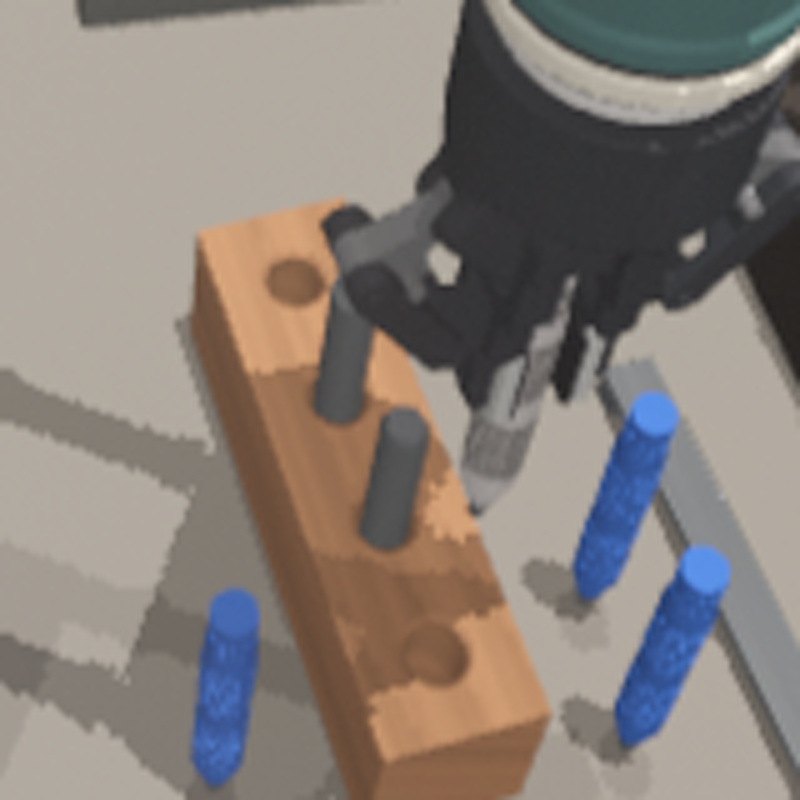

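Call:
{"api": "drive_tool", "payload": {"steps": [[[-2,0,10],0],[[0,0,25],0],[[0,0,25],0],[[0,0,15],0],[[0,0,6],0],[[0,0,0],0],[[0,0,0],0],[[0,0,0],0]]}}

```text
time: 20.13
tool_pos: [0.5629, -0.3879, 0.182]
tcp_rot: [2.214, 2.225, 0.001]
wrist_force: [-0.3, -0.1, -1.4]
width: 0.182
```

```bash
python3 - <<'E'
from h import *
to([.562,-.3858,.19],90)
w=bot.read_camera('wrist')[:,:,::-1]
crop(w,260,380,180,300,6,'w20.png')
crop(bot.read_camera('side')[:,:,::-1],350,430,350,430,9,'s20.png')
to([.562,-.3858,.098],90)
E
```

```text
t 20.13 p [ 562.9 -387.9  182. ] xaxis deg 90.3 zax [ 0.0023 -0.0017 -1.    ] F [-0.29 -0.15 -1.42] w 0.182
 tool shift mm [ 2.1 -0.8 -8. ]
 twist deg (tool z, x-axis to yaw) 0.3
t 20.23 p [ 562.9 -388.   182.4] xaxis deg 90.3 zax [ 0.0027 -0.002  -1.    ] F [-0.51  0.58 -1.78] w 0.181
 tool shift mm [ 2.4 -1.1 84.4]
 twist deg (tool z, x-axis to yaw) 0.3
```

View pics/w20.png

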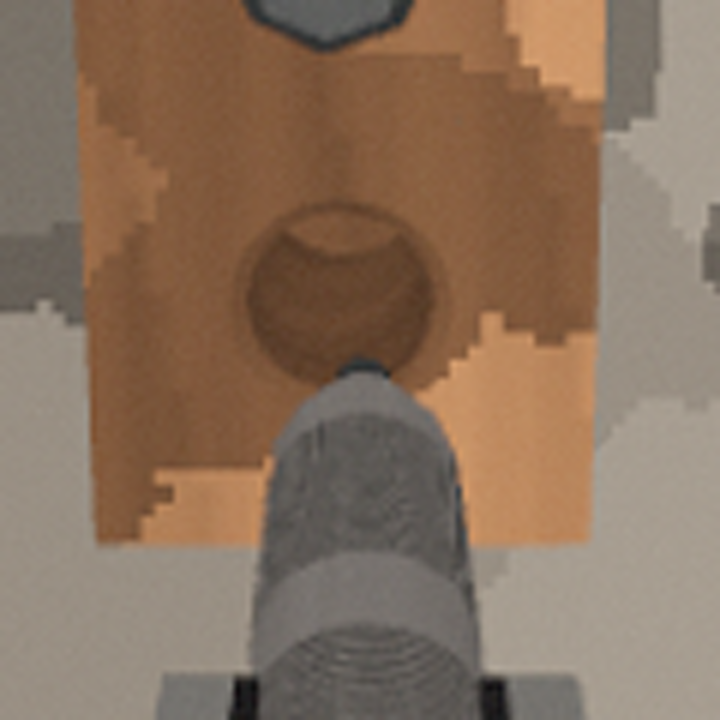

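View pics/s20.png

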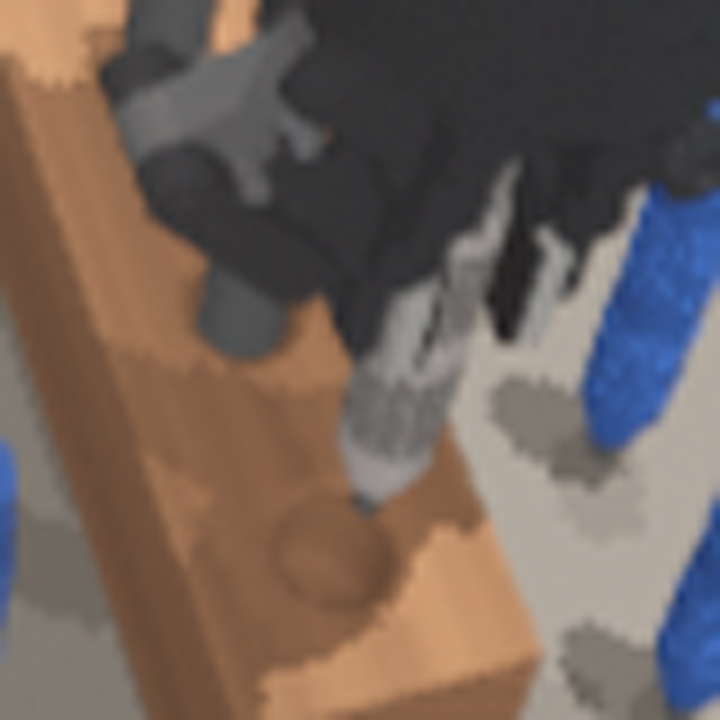

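```bash
python3 - <<'E'
from h import *
W=Cam('wrist');S=Cam('side');s,p,M=st()
m=W.plane((260+341/6,180+297/6),.075);print('hole',m,(M.T@(m-p)*1000).round(1))
for y in (360,372):
  t=W.plane((260+363/6,180+y/6),p[2]-.0878);print('tip',t,(M.T@(t-p)*1000).round(1))
print('side hole',S.plane((350+337/9,350+552/9),.075),'tip',S.plane((350+367/9,350+502/9),p[2]-.0878))
E
```

```text
hole [ 0.55930573 -0.38322985  0.075     ] [  5.   -3.9 107.4]
tip [ 0.56185385 -0.38468724  0.09457581] [ 3.5 -1.3 87.8]
tip [ 0.56186016 -0.38605467  0.09457581] [ 2.2 -1.3 87.8]
side hole [ 0.5602292 -0.3879881  0.075    ] tip [ 0.56387543 -0.38755748  0.09457581]
```

Call:
{"api": "drive_tool", "payload": {"steps": [[[2,-2.3,5],0],[[0,0,6],0],[[0,0,0],0],[[0,0,0],0],[[0,0,0],0]]}}

```text
time: 20.65
tool_pos: [0.5594, -0.3853, 0.169]
tcp_rot: [-2.216, -2.227, 0.0]
wrist_force: [0.1, -0.1, -2.2]
width: 0.183
```

```bash
python3 - <<'E'
from h import *
to([.5605,-.386,.098],90)
w=bot.read_camera('wrist')[:,:,::-1]
crop(w,260,380,180,300,6,'w21.png')
crop(bot.read_camera('side')[:,:,::-1],350,430,350,430,9,'s21.png')
to([.5605,-.386,.098],90)
E
```

```text
t 20.65 p [ 559.4 -385.3  169. ] xaxis deg 90.29 zax [-4.e-04  3.e-04 -1.e+00] F [ 0.09 -0.08 -2.15] w 0.183
 tool shift mm [-0.7  1.1 71. ]
 twist deg (tool z, x-axis to yaw) 0.29
t 20.75 p [ 559.7 -385.5  169.4] xaxis deg 90.29 zax [ 2.e-04 -1.e-04 -1.e+00] F [ 0.71 -0.27 -1.31] w 0.18
 tool shift mm [-0.5  0.8 71.4]
 twist deg (tool z, x-axis to yaw) 0.29
```

View pics/w21.png

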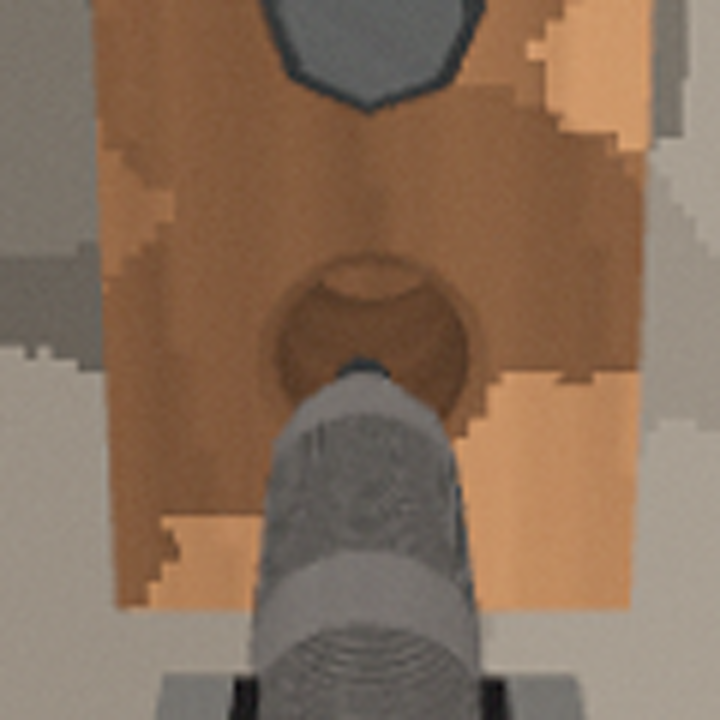

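View pics/s21.png

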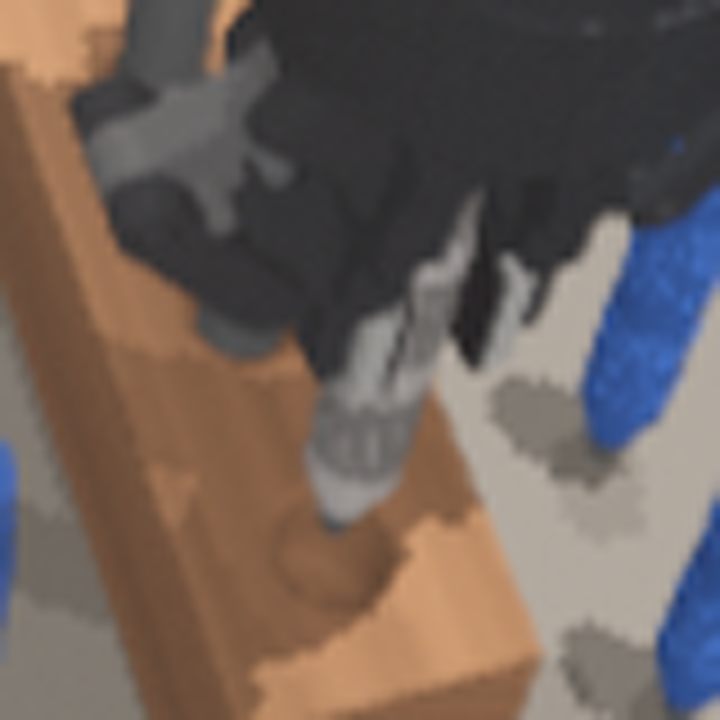

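```bash
python3 - <<'E'
from h import *
W=Cam('wrist');S=Cam('side');s,p,M=st()
m=W.plane((260+372/6,180+346/6),.075);print('hole',m,(M.T@(m-p)*1000).round(1))
for y in (360,372):
  t=W.plane((260+363/6,180+y/6),p[2]-.0878);print('tip',t,(M.T@(t-p)*1000).round(1))
print('side hole',S.plane((350+337/9,350+552/9),.075),'tip',S.plane((350+340/9,350+525/9),p[2]-.0878))
E
```

```text
hole [ 0.55935305 -0.38238633  0.075     ] [ 3.1 -0.3 94.4]
tip [ 0.55835873 -0.38193388  0.08160381] [ 3.6 -1.3 87.8]
tip [ 0.55836482 -0.38330029  0.08160381] [ 2.2 -1.3 87.8]
side hole [ 0.5602292 -0.3879881  0.075    ] tip [ 0.56088499 -0.38564764  0.08160381]
```

Call:
{"api": "drive_tool", "payload": {"steps": [[[-0.3,0.4,6],0],[[0,0,8],0],[[0,0,8],0],[[0,0,8],0],[[0,0,5],0],[[0,0,0],0]]}}

```text
time: 21.25
tool_pos: [0.559, -0.3849, 0.1317]
tcp_rot: [-2.214, -2.225, 0.001]
wrist_force: [-0.9, -0.1, -2.1]
width: 0.182
```

```bash
python3 - <<'E'
from h import *
to([.5605,-.386,.098],90)
w=bot.read_camera('wrist')[:,:,::-1]
crop(w,260,380,180,300,6,'w22.png')
E
```

```text
t 21.25 p [ 559.  -384.9  131.7] xaxis deg 90.28 zax [-0.0026  0.0021 -1.    ] F [-0.86 -0.11 -2.05] w 0.182
 tool shift mm [-1.2  1.6 33.7]
 twist deg (tool z, x-axis to yaw) 0.28
```

View pics/w22.png

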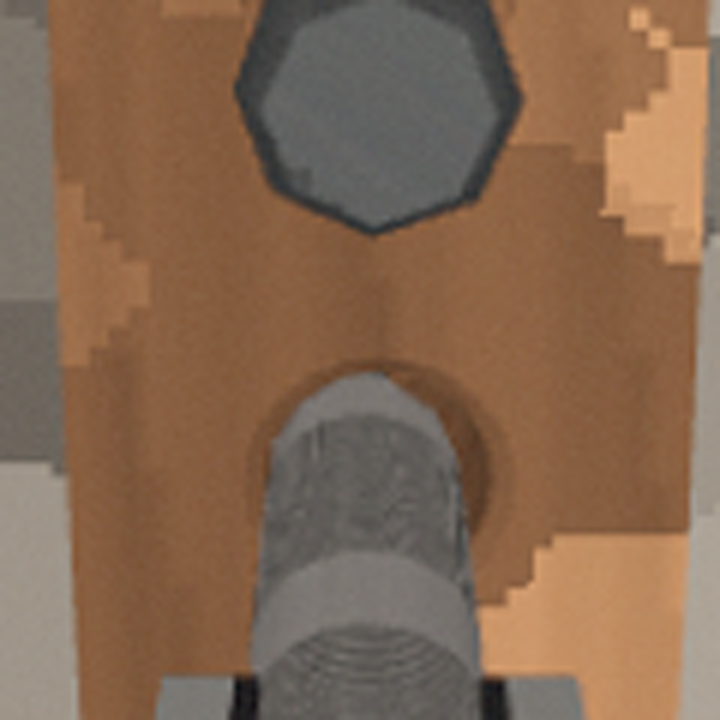

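Call:
{"api": "drive_tool", "payload": {"steps": [[[0,0.9,2],0],[[0,0,6],0],[[0,0,6],0],[[0,0,4],0],[[0,0,0],0]]}}

```text
time: 21.72
tool_pos: [0.56, -0.385, 0.1146]
tcp_rot: [-2.214, -2.225, 0.001]
wrist_force: [-0.6, -0.6, -2.0]
width: 0.184
```

```bash
python3 - <<'E'
from h import *
to([.5605,-.386,.098],90)
E
```

```text
t 21.72 p [ 560.  -385.   114.6] xaxis deg 90.29 zax [-0.0021  0.0015 -1.    ] F [-0.58 -0.56 -1.96] w 0.184
 tool shift mm [-1.   0.5 16.6]
 twist deg (tool z, x-axis to yaw) 0.29
```

Inside the hole with no contact force. On down to 1 mm above the floor.

Call:
{"api": "drive_tool", "payload": {"steps": [[[0,0,5],0],[[0,0,5],0],[[0,0,4],0],[[0,0,1.5],0],[[0,0,0],0],[[0,0,0],0]]}}

```text
time: 22.22
tool_pos: [0.5608, -0.3856, 0.1006]
tcp_rot: [-2.216, -2.227, 0.0]
wrist_force: [0.3, -0.4, -1.8]
width: 0.181
```

```bash
python3 - <<'E'
from h import *
to([.5605,-.386,.098],90)
E
```

```text
t 22.22 p [ 560.8 -385.6  100.6] xaxis deg 90.29 zax [-3.e-04  2.e-04 -1.e+00] F [ 0.32 -0.41 -1.77] w 0.181
 tool shift mm [-0.4 -0.3  2.6]
 twist deg (tool z, x-axis to yaw) 0.29
```

Call:
{"api": "drive_tool", "payload": {"steps": [[[0,0,1],0],[[0,0,1],0],[[0,0,0],0]]}}

```text
time: 22.47
tool_pos: [0.5612, -0.3859, 0.0993]
tcp_rot: [2.215, 2.226, 0.0]
wrist_force: [0.4, 0.4, -0.2]
width: 0.183
```

Call:
{"api": "drive_tool", "payload": {"steps": [[[0,0,0],0],[[0,0,0],0],[[0,0,0],0],[[0,0,0],0],[[0,0,0],0],[[0,0,0],0]], "jaw": 0.5}}

```text
time: 22.97
tool_pos: [0.5609, -0.3857, 0.0989]
tcp_rot: [2.216, 2.227, -0.0]
wrist_force: [0.4, 0.3, -0.9]
width: 0.496
```

```bash
python3 - <<'E'
from h import *
to([.5605,-.386,.098],90)
cv2.imwrite('pics/w23.png',bot.read_camera('wrist')[:,:,::-1])
E
```

```text
t 22.97 p [ 560.9 -385.7   98.9] xaxis deg 90.29 zax [ 1.e-04 -1.e-04 -1.e+00] F [ 0.43  0.26 -0.85] w 0.496
 tool shift mm [-0.3 -0.4  0.9]
 twist deg (tool z, x-axis to yaw) 0.29
```

View pics/w23.png

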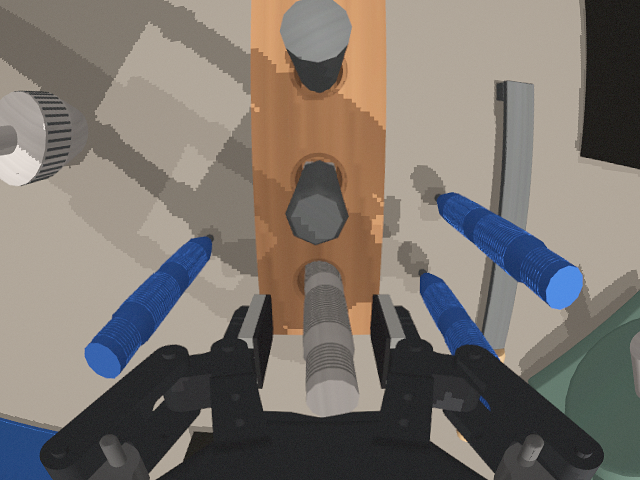

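Call:
{"api": "drive_tool", "payload": {"steps": [[[0,0,-8],0],[[0,0,-20],0],[[0,0,-30],0],[[0,0,-40],0],[[0,0,-40],0],[[0,0,-10],0],[[0,0,0],0]]}}

```text
time: 23.6
tool_pos: [0.5636, -0.3877, 0.2543]
tcp_rot: [2.208, 2.219, 0.003]
wrist_force: [0.8, -0.1, -0.8]
width: 0.497
```

Call:
{"api": "drive_tool", "payload": {"steps": [[[-30,-30,0],0],[[-30,-30,0],0],[[-30,-30,0],0],[[-30,-30,0],0],[[-20,-30,0],0],[[0,0,0],0],[[0,0,0],0]]}}

```text
time: 24.18
tool_pos: [0.4114, -0.5249, 0.2452]
tcp_rot: [-2.218, -2.221, -0.001]
wrist_force: [0.7, -0.1, 0.5]
width: 0.499
```

```bash
python3 - <<'E'
from h import *
to([.5605,-.386,.098],90)
cv2.imwrite('pics/t24.png',bot.read_camera('top')[:,:,::-1])
s=bot.read_camera('side')[:,:,::-1];cv2.imwrite('pics/s24.png',s)
crop(s,320,460,310,450,4,'s24c.png')
crop(cv2.imread('pics/t24.png'),230,390,190,310,5,'t24c.png')
E
```

```text
t 24.18 p [ 411.4 -524.9  245.2] xaxis deg 90.06 zax [-0.0014  0.0022 -1.    ] F [ 0.68 -0.05  0.54] w 0.499
 tool shift mm [138.4 149.5 147.3]
 twist deg (tool z, x-axis to yaw) 0.06
```

View pics/s24.png

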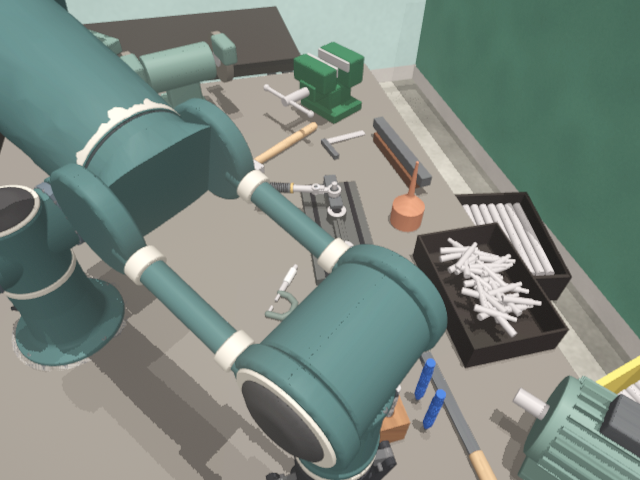

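View pics/t24.png

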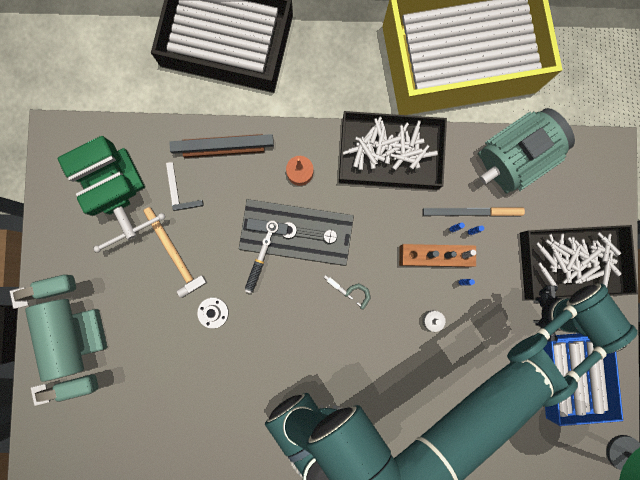

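View pics/t24c.png

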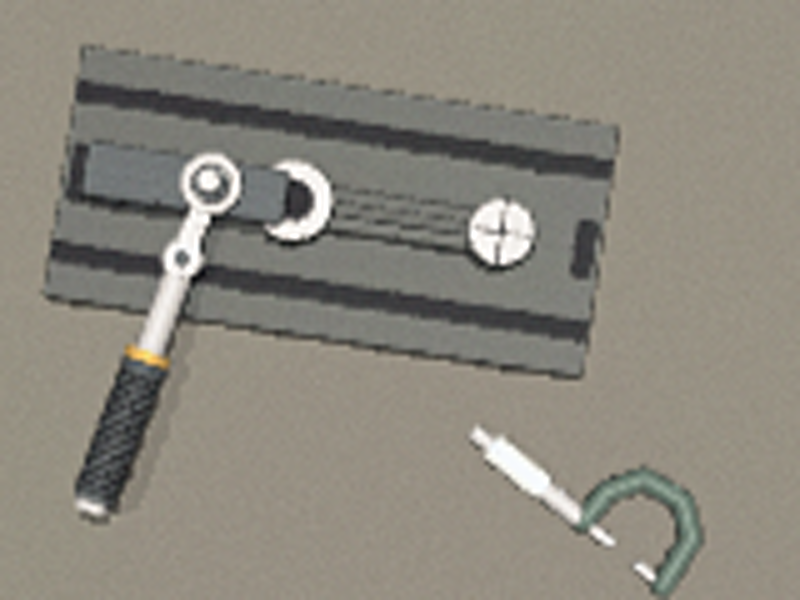

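```bash
python3 -c "
from workcell import bot
print(bot.finish_job())"
```

```text
the job is handed in; nothing more can be done
None
```

The casting is ready for drilling, and I handed the job in at about 24 s of the 61 s allowed. No verdict is reported.

- **Wrench:** I pushed the grip clockwise with one finger pad. The nut turned about 0.58 rad, then the force rose from about 5 N to 14–15 N. The knuckle gave by about 0.17 rad in the top view and 0.22 rad in the wrist view. I eased off there, and the last picture shows the wrench straight and the nut where it was left.
- **Punch:** I took the bright knurled punch from the end hole of the block and pressed it on the scribed cross. Measured push force was about 5 N at first contact. It was about 8 N after roughly 10 mm of travel. It then climbed steeply to about 24 N over only the last few tenths of a millimetre, so the nose was against its stop. After the lift the nose was out again.
- **Return:** The punch is back in its own hole, let go and leaning slightly in the clearance. The gripper is clear of everything, and the last top view shows the other tools and parts where they were.

**Checks that disagreed or failed:**
- Just before the press, the wrist camera put the tip about 0.9 mm to one side of the cross and the side camera about 1.2 mm to the other. I followed the sharper wrist view, so the dot should be within about 1 mm of the crossing.
- No dot shows in the pictures, so I could not confirm the mark directly. The click is judged only from the force and travel.

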